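# Clear the cutting plate and dial its code wheels

### The job

With the blue scraper block, wipe all the orange offcuts off the aluminium cutting plate into the grey tray at its side and stand the scraper back on its black mat, lying along the mat as before. Only then log the plate as clear on the grey console: pushing the ridges, roll the left wheel up to four dots, the middle one to seven and the right one to six (their yellow facets), each facet squarely at the red pointers. Leave the vials standing where they are.

Things in the scene. Friction and masses are not known exactly. Their poses are not given: they have to be found in the camera images.
- station: fixed cutting plate with tray. Origin: underside of the plate's centre, on the table. Plate 150 (x) x 170 (y) mm, top at z = 24 mm, with curbs 8 mm high on three edges (inner faces x = -70, x = 70, y = 80 mm). Its -y edge, y = -85 mm, is open and drops into the grey tray: inside y = -85 to -173, x = -71 to 71 mm, floor at 4 mm, walls 26 mm high
- mat: fixed black rubber mat, 140 (x) x 70 (y) x 3 mm, place of the scraper. Origin: centre of its underside
- scraper_grip (a point): centre of the grip of the loose blue scraper block (160 g), 37 mm above its underside. Foot 84 (x) x 30 (y) x 16 mm high; above it an upright grip 60 (x) x 18 (y) mm up to 54 mm. Grip it across y from above. Stands on the mat at the start, its x about along the mat's x
- console: fixed grey console 120 (x) x 190 (y) mm, top at z = 50 mm, with three wheels side by side standing out of its top. Origin: centre of its underside; x points away from its front (the robot's side), z up
- left_axle (a point): centre of the left wheel, on its axle, 45 mm above the table, y = +52 mm in the console's frame; fixed, axes as the console's. Wheel 30 mm wide (y), hub radius 32 mm, with eight radial ridges 4 mm thick, out to 46 mm, 45 degrees apart; the facets between carry 1 to 8 black dots, white, the four-dot one yellow. Fixed cheeks of 29 mm radius flank it and carry the red pointers
- middle_axle (a point): centre of the middle wheel, on its axle, y = 0 in the console's frame, otherwise as the left wheel; here the seven-dot facet is the yellow one
- right_axle (a point): centre of the right wheel, on its axle, y = -52 mm in the console's frame, otherwise as the left wheel; here the six-dot facet is the yellow one
- left_wheel (a joint): left wheel, rad: 0 with its one-dot facet exactly at the red pointers (45 degrees up, on the console's -x side), +0.785 per further dot; grows as the wheel's top rolls to the console's +x (up). Yellow four-dot facet at the pointers: 2.356. At whole multiples of 0.785 ridges stand 22.5 degrees either side of the top. Stiff (2 N at a ridge), no clicks, stays put, can be pushed back; stops -0.35, 5.85
- middle_wheel (a joint): middle wheel, rad: 0 with its one-dot facet exactly at the red pointers (45 degrees up, on the console's -x side), +0.785 per further dot; grows as the wheel's top rolls to the console's +x (up). Yellow seven-dot facet at the pointers: 4.712. At whole multiples of 0.785 ridges stand 22.5 degrees either side of the top. Stiff (2 N at a ridge), no clicks, stays put, can be pushed back; stops -0.35, 5.85
- right_wheel (a joint): right wheel, rad: 0 with its one-dot facet exactly at the red pointers (45 degrees up, on the console's -x side), +0.785 per further dot; grows as the wheel's top rolls to the console's +x (up). Yellow six-dot facet at the pointers: 3.927. At whole multiples of 0.785 ridges stand 22.5 degrees either side of the top. Stiff (2 N at a ridge), no clicks, stays put, can be pushed back; stops -0.35, 5.85
- vial_1: capped glass vial with white cap, 24 mm diameter, 54 mm tall, standing behind the console; bystander. Origin: centre of its underside
- vial_2: capped glass vial with dark cap, as vial_1; bystander
- balance: fixed laboratory balance, 313 (x) x 208 (y) mm, 92 mm tall, between the robot and the mat; an obstacle for things carried low. Origin: centre of its underside
- scraper: the scraper block itself; origin at the centre of its underside, axes as scraper_grip
- chip_1_mid (a point): loose orange acrylic offcut (12 g), strip 26 x 12 x 10 mm (long along its x), may be absent. Point at half its height, 5 mm above its underside. Starts on the plate
- chip_2_mid (a point): loose orange acrylic offcut (12 g), round slug, 18 mm diameter, 10 mm thick, may be absent. Point at half its height, 5 mm above its underside. Starts on the plate
- chip_3_mid (a point): loose orange acrylic offcut (12 g), notched piece 22 x 18 x 10 mm, may be absent. Point at half its height, 5 mm above its underside. Starts on the plate
- chip_4_mid (a point): loose orange acrylic offcut (12 g), strip 26 x 12 x 10 mm (long along its x), may be absent. Point at half its height, 5 mm above its underside. Starts on the plate
- chip_5_mid (a point): loose orange acrylic offcut (12 g), round slug, 18 mm diameter, 10 mm thick, may be absent. Point at half its height, 5 mm above its underside. Starts on the plate
- chip_6_mid (a point): loose orange acrylic offcut (12 g), notched piece 22 x 18 x 10 mm, may be absent. Point at half its height, 5 mm above its underside. Starts on the plate
There are look-alikes about, which are no part of the job. Of the things that look like the scraper, the larger one is meant.

How it is judged:
By the outcome, as a careful person would: the job done as asked, in the order asked, and still so for the second after the job is handed in, with the robot touching nothing.
Of chip_1, chip_2, chip_3, chip_4, chip_5, chip_6 only 3 to 6 are there at a start; the rules pass over those that are not, and their reading is None.
At some moment in a run one of scraper may be knocked a few centimetres aside while the robot is not near it.
Once in a run the grip may slacken for a moment while it holds something.
It also fails if it takes over 210 s, if anything falls off the work surface, if the arm or the gripper's body presses on something with over 40 N, if the wrist force passes 120 N, or if a joint passes its speed limit or range.

### The arm

A 6-joint arm with a two-finger parallel gripper is mounted at the origin on a cart in front of the work surface, level with it; the furniture and walls round the work are solid. World frame = base frame: x ahead of the robot, y to its left, z up, the work surface at z = 0. Lengths are in mm, angles in rad, forces in N, time in s.
With the tool pointing down it reaches from about 275 to 875 mm from the base axis. Payload 12.5 kg.
Tool frame: the origin (TCP) lies at the very end of the fingers, on their centre line; the grasp point (between the pads) lies 19 mm behind it (bot.tcp_to_grasp is the distance from the TCP to the grasp point, in mm); z points along the fingers, y is the direction in which the jaws open and shut (so a half turn about z gives the same grasp; the last joint's range is limited). The gripper opens to 85 mm and grips with 20 to 120 N. Pads are 22 mm wide; open, the fingers measure 114 mm over their backs; the gripper's body (76 mm by 85 mm) begins 54 mm behind the grasp point. The pads swing forward as they close: fully open they stand 13 mm farther back than shut.
Start: joints at [1.234, 0.351, 1.652, -0, 1.139, -0.085], TCP at [137, 532.65, 231.29] pointing down, gripper open.
Joint ranges: [-2.75, 2.75], [-0.79, 2.1], [0.01, 2.65], [-1.57, 4.71], [0.07, 3.14], [-2.87, 2.87]. Speed limits (rad/s): [2.22, 2.22, 2.79, 3.14, 3.14, 3.14].

### API

Orientations are given as a 3x3 rotation matrix whose columns are the frame's x, y, z axes.
In Python, from rig import bot, vision gives the robot as it stands.
- The arm moves only by the tool move_arm, never from a script. Its argument "increments" is text: rows parted by semicolons, each of 5 numbers parted by spaces: the opening, from 0 (shut) to 1 (fully open), then the shift along the tool's x, y, z in mm, then the turn about the tool's z in rad. A call has 1 to 5 rows; each row is the pose to reach, as a shift and turn from the pose commanded when the call began, along the tool's axes at that moment; what a row does not reach only later rows make up. A row lasts 1/10 s, in which the tool goes at most 50 mm and 8.59 degrees, less where a joint would pass 70% of its speed; a pose out of reach is approached as far as the arm can. A call with a gripper value outside its range is refused whole. The fingers move at their own pace and stop on an object; "newtons" is the grip in N (left out, the last holds). Time passes only in rows, so rows that repeat a pose let the fingers close. It gives the time, the measured TCP pose, the force and the opening at its end, in the units of the state.
- bot.get_state(): the state, without advancing time (a new reading comes with each control period).
- vision.snapshot(name): name is "scene" or "top" or "wrist"; returns the picture (384x512x3 uint8, red, green, blue); there is no depth.
- vision.camera_info(name): a dict with "fx", "fy", "cx", "cy" (pixels), "R" (3x3) and "t" (3): a world point X has camera coordinates R X + t. Camera axes: x right, y down, z forward; pixel columns grow to the right and rows downward; lengths in mm; the calibration is good to about 2 mm. A picture is of the moment at which its call begins: read the wrist's pose just before it. camera_info takes no time and is no camera call; for the wrist camera it gives the pose at the moment of the call.
- bot.sign_off(): hands the job in, once; it reports no verdict.
Trained networks look in the newest picture that a camera, given by its name, has taken for a name from the list of things; names that differ only in an ending like _2 or _b are one class to them, and where a whole thing is asked for, a point or a joint stands for the part that bears it (a point fixed in the world has none). Each returns a list of dicts, best first, with "score" (0 to 1); they miss things now and then, are a little off and sometimes report something else, mostly with a low value. They report only what shows in the picture. A call takes as long as a camera call. They do not tell look-alikes from the thing itself.
- vision.silhouettes(name, camera): "region" (384x512 bool, what is visible of it) and "bbox" ([left, top, width, height] in pixels, round what is visible of it).
The state is a dict: "time": time; "joint_pos": joint angles; "dq": joint speeds; "joint_efforts": joint torques, N m; "tcp_pos": TCP position; "orientation": TCP orientation; "ft_force": force on the tool from outside, world axes, zero at the start; "torque": the same for the moment, N m; "width": finger opening in mm.
Only numpy, scipy, OpenCV 4.12 (cv2) and the standard library are available. Lean on these libraries where they do the work, as an engineer would, in place of code of your own. Each camera call takes 0.05 s, during which the arm holds its last target. There are 200 camera calls.

## Working session

There is one attempt and no reset: what is moved stays moved. The work goes in short steps, Python scripts to look and compute and a tool call to move; the robot and the scene stay as the last step left them, time stands still between calls to the robot, and variables do not carry over. Pictures are saved under pics/ and viewed, about 12 in all and at most 16, crops included, and the job is handed in when it is done.

Besides the shell and the picture viewer there is one more tool, called as name(argument=value, ...), one argument or row to a line, values as JSON. move_arm: Moves the arm, as the interface text tells. Its arguments: {"type":"object","properties":{"increments":{"type":"string"},"newtons":{"type":"number"}},"required":["increments"]}

```bash
mkdir -p pics; ls; python3 - <<'E'
from rig import bot, vision
import cv2
s=bot.get_state(); print(s)
for n in("scene","top","wrist"):
    im=vision.snapshot(n); cv2.imwrite(f"pics/{n}0.png",im[:,:,::-1])
    c=vision.camera_info(n); print(n,c)
a=cv2.imread("pics/scene0.png");b=cv2.imread("pics/top0.png")
cv2.imwrite("pics/top0x.png",cv2.resize(b,(800,600),interpolation=cv2.INTER_CUBIC))
cv2.imwrite("pics/scene0x.png",cv2.resize(a,(800,600),interpolation=cv2.INTER_CUBIC))
E
```

```text
pics
{'time': 0.0, 'joint_pos': array([ 1.23439407e+00,  3.51248246e-01,  1.65241604e+00, -1.50012538e-05,
        1.13910433e+00, -8.45967042e-02]), 'dq': array([-0.00050675,  0.00137272,  0.00021753, -0.00018568, -0.00037566,
       -0.00043029]), 'joint_efforts': array([-7.76466386e-04, -5.06083739e+01, -2.91415125e+01, -5.26891017e-05,
        4.47617465e-03,  8.25075176e-06]), 'tcp_pos': array([136.90226853, 532.3499141 , 230.75490558]), 'orientation': array([[-9.68465691e-01,  2.49146674e-01, -3.75313853e-04],
       [ 2.49146942e-01,  9.68465053e-01, -1.11453969e-03],
       [ 8.57944944e-05, -1.17290175e-03, -9.99999308e-01]]), 'ft_force': array([ 0.16953636,  0.04665897, -0.10990631]), 'torque': array([ 0.00339445, -0.00954957, -0.02238415]), 'width': 85.37793435619328}
scene {'fx': 486.59504336159733, 'fy': 486.59504336159733, 'cx': 259.2364656581571, 'cy': 190.71598370335556, 'R': array([[ 0.63681065, -0.77095523, -0.01001154],
       [-0.5424921 , -0.43879717, -0.71635143],
       [ 0.54788184,  0.4616114 , -0.69766783]]), 't': array([-370.57719066,  274.01160914, 1196.22252194])}
top {'fx': 452.3416293503331, 'fy': 452.3416293503331, 'cx': 259.6400901210823, 'cy': 188.96531401339476, 'R': array([[ 0.02567724, -0.99948295, -0.01935227],
       [-0.99078793, -0.02286943, -0.13347758],
       [ 0.13296599,  0.02260133, -0.99086287]]), 't': array([ -73.45141695,  520.15192746, 1466.78728585])}
wrist {'fx': 318.9295876523084, 'fy': 318.9295876523084, 'cx': 254.2043863921979, 'cy': 192.60875348102735, 'R': array([[ 0.24918973,  0.96845417, -0.00100163],
       [ 0.93313691, -0.23982534,  0.26784196],
       [ 0.25915244, -0.06767813, -0.96346234]]), 't': array([-550.94184642,  -33.93033894,  378.69311774])}
```

View pics/top0x.png

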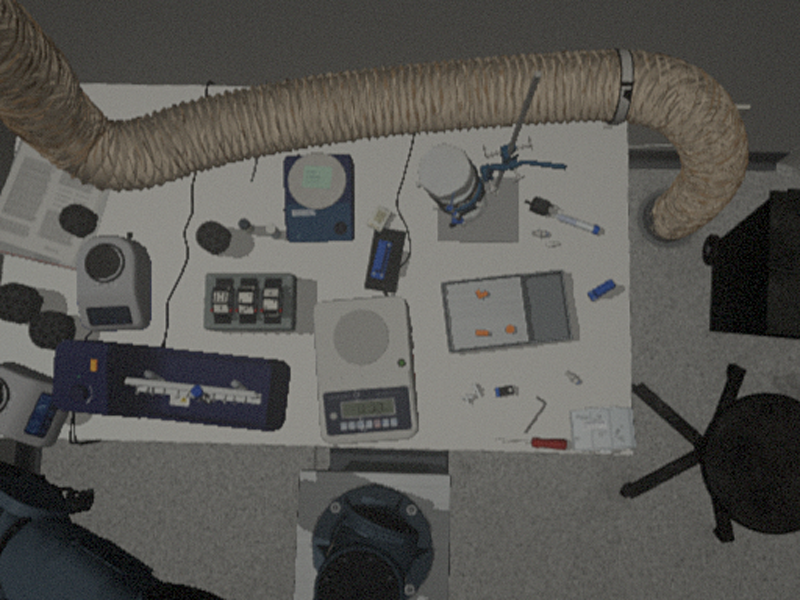

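View pics/scene0x.png

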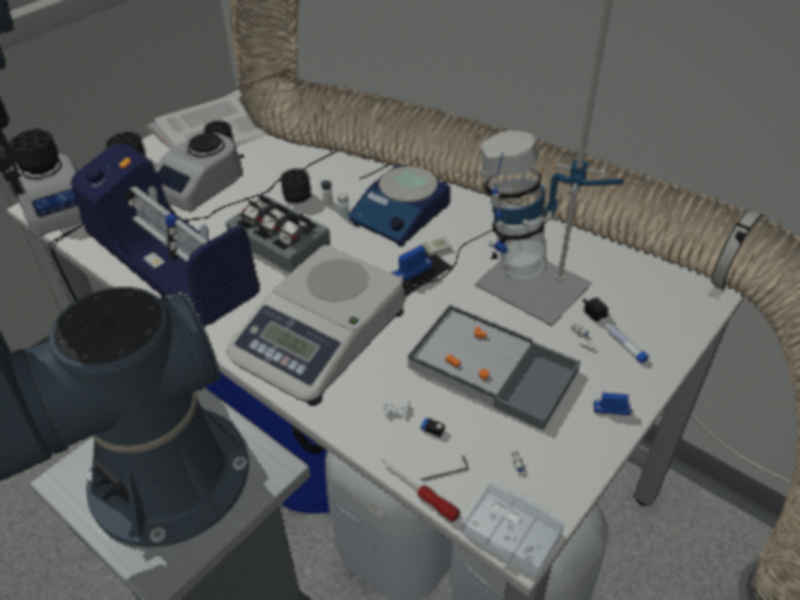

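The top view (800x600) shows the plate at (485,313) with its tray to the right (548,305). There are three orange chips at (482,294), (483,332) and (511,329). The scraper is on its black mat at (382,258) and the console at (250,302). The smaller blue look-alike is at (602,290), the vials at about (245-270,228), and the balance at (365,365).

```bash
cat > h.py <<'E'
from rig import bot, vision
import numpy as np, cv2
def proj(ci,X):
    p=np.atleast_2d(X)@ci["R"].T+ci["t"]
    return np.c_[ci["fx"]*p[:,0]/p[:,2]+ci["cx"],ci["fy"]*p[:,1]/p[:,2]+ci["cy"]]
def unproj(ci,uv,z):
    uv=np.atleast_2d(uv).astype(float)
    d=np.c_[(uv[:,0]-ci["cx"])/ci["fx"],(uv[:,1]-ci["cy"])/ci["fy"],np.ones(len(uv))]@ci["R"]
    c=-ci["R"].T@ci["t"]
    return c+d*((z-c[2])/d[:,2])[:,None]
def look(cam,names,zs,k=2,minscore=.2,shot=True):
    if shot: vision.snapshot(cam)
    ci=vision.camera_info(cam)
    for n in names:
        for o in vision.silhouettes(n,cam)[:k]:
            if o["score"]<minscore: continue
            r=o["region"].astype(np.uint8)
            cs=max(cv2.findContours(r,0,2)[0],key=cv2.contourArea)
            q=cv2.boxPoints(cv2.minAreaRect(cs)); m=cv2.moments(r,True)
            ctr=np.array([m["m10"],m["m01"]])/max(m["m00"],1)
            print(n,round(o["score"],2),o["bbox"],"ctr",ctr.round(1),"->",unproj(ci,ctr,zs[n]).round(0)[0,:2],"box",unproj(ci,q,zs[n])[:,:2].round(0).tolist())
def save(cam,name,crop=None,f=1):
    im=vision.snapshot(cam)[:,:,::-1]
    if crop: x,y,w,h=crop; im=im[y:y+h,x:x+w]
    cv2.imwrite(f"pics/{name}.png",cv2.resize(im,None,fx=f,fy=f,interpolation=cv2.INTER_CUBIC))
E
python3 - <<'E'
from h import *
zs=dict(station=28,mat=3,scraper=40,console=50,chip_1_mid=29,chip_2_mid=29,chip_3_mid=29,balance=90,vial_1=50)
look("top",list(zs),zs,k=4)
E
```

```text
station 0.79 [282.3, 169.9, 81.9, 51.8] ctr [324. 198.] -> [ 497. -275.] box [[555.0, -136.0], [590.0, -395.0], [439.0, -411.0], [404.0, -156.0]]
mat 0.82 [233.0, 149.6, 26.8, 37.3] ctr [248.5 165.4] -> [606. -20.] box [[544.0, 30.0], [678.0, 10.0], [667.0, -57.0], [534.0, -36.0]]
mat 0.58 [130.4, 173.0, 64.1, 37.7] ctr [159.6 192. ] -> [508. 280.] box [[444.0, 378.0], [574.0, 383.0], [573.0, 178.0], [444.0, 175.0]]
scraper 0.77 [237.3, 152.1, 14.6, 23.6] ctr [243.8 164.8] -> [601.  -6.] box [[561.0, 16.0], [645.0, 1.0], [639.0, -29.0], [555.0, -14.0]]
scraper 0.53 [376.1, 179.4, 13.9, 11.9] ctr [383.9 184.9] -> [ 544. -469.] box [[537.0, -442.0], [568.0, -488.0], [553.0, -498.0], [522.0, -452.0]]
console 0.76 [128.9, 171.0, 63.1, 41.8] ctr [159.5 192.2] -> [501. 268.] box [[440.0, 363.0], [564.0, 369.0], [565.0, 172.0], [441.0, 169.0]]
vial_1 0.4 [150.3, 137.9, 13.0, 11.3] ctr [156.9 143.6] -> [665. 286.] box [[677.0, 300.0], [677.0, 273.0], [653.0, 272.0], [653.0, 299.0]]
vial_1 0.37 [166.9, 144.7, 17.3, 7.3] ctr [174.6 147.3] -> [653. 226.] box [[657.0, 245.0], [673.0, 231.0], [650.0, 206.0], [634.0, 221.0]]
```

move_arm(
  increments="1 0 0 -50 0; 1 0 0 -100 0; 1 -36 -34 -100 -0.02; 1 -73 -68 -100 -0.05; 1 -110 -102 -100 -0.076",
  newtons=60,
)

```text
time: 1.15
tcp_pos: [218.3, 405.4, 331.5]
orientation: [[-0.985, 0.173, 0.0], [0.173, 0.985, 0.0], [-0.0, 0.001, -1.0]]
ft_force: [0.8, -0.2, 0.9]
width: 85.7
```

move_arm(
  increments="1 -33 -36 0 0; 1 -66 -72 0 0; 1 -99 -108 0 0; 1 -132 -144 0 0; 1 -165 -180 0 0",
)

```text
time: 1.65
tcp_pos: [349.4, 199.0, 331.6]
orientation: [[-0.985, 0.175, 0.001], [0.175, 0.985, 0.0], [-0.001, 0.001, -1.0]]
ft_force: [0.3, 0.4, 0.1]
width: 85.3
```

move_arm(
  increments="1 -33 -36 0 0; 1 -66 -72 0 0; 1 -99 -108 0 0; 1 -132 -144 0 0; 1 -165 -180 0 0",
)

```text
time: 2.15
tcp_pos: [480.5, -7.3, 331.5]
orientation: [[-0.985, 0.175, 0.001], [0.175, 0.985, 0.0], [-0.001, 0.0, -1.0]]
ft_force: [0.9, -0.1, -0.3]
width: 85.7
```

move_arm(
  increments="1 -33 -36 0 0; 1 -66 -72 30 0; 1 -100 -108 60 0; 1 -100 -108 90 0; 1 -100 -108 90 0",
)

```text
time: 2.65
tcp_pos: [557.8, -130.0, 236.4]
orientation: [[-0.984, 0.177, -0.008], [0.177, 0.984, 0.002], [0.008, 0.001, -1.0]]
ft_force: [-0.1, 0.3, 0.6]
width: 85.2
```

```bash
python3 - <<'E'
from h import *
import time
s=bot.get_state(); print(s["time"],s["tcp_pos"].round(1),s["orientation"].round(3).tolist())
save("wrist","w1",f=1.5)
zs=dict(station=32,mat=3,scraper=54,chip_1_mid=34,chip_2_mid=34,chip_3_mid=34)
look("wrist",list(zs),zs,k=5,shot=False)
E
```

```text
2.65 [ 557.8 -130.   236.4] [[-0.984, 0.177, -0.008], [0.177, 0.984, 0.002], [0.008, 0.001, -1.0]]
station 0.85 [0.0, 24.4, 254.3, 204.2] ctr [123.7 130.1] -> [ 492. -259.] box [[433.0, -396.0], [405.0, -146.0], [555.0, -125.0], [596.0, -405.0]]
mat 0.9 [328.9, 127.3, 66.4, 112.4] ctr [353.2 179.5] -> [599. -12.] box [[558.0, -36.0], [570.0, 29.0], [683.0, 21.0], [670.0, -49.0]]
scraper 0.92 [352.7, 148.9, 41.1, 68.9] ctr [372.6 183.7] -> [593.  -6.] box [[625.0, -32.0], [549.0, -17.0], [560.0, 21.0], [637.0, 8.0]]
chip_1_mid 0.9 [138.8, 72.8, 23.1, 17.9] ctr [151.2  80.2] -> [ 448. -216.] box [[441.0, -230.0], [441.0, -201.0], [455.0, -202.0], [455.0, -231.0]]
chip_2_mid 0.56 [89.5, 90.0, 21.9, 18.9] ctr [99.9 99.9] -> [ 458. -274.] box [[448.0, -282.0], [452.0, -261.0], [468.0, -266.0], [464.0, -287.0]]
chip_2_mid 0.52 [162.6, 151.1, 24.3, 12.8] ctr [173.7 157.9] -> [ 531. -213.] box [[530.0, -229.0], [519.0, -207.0], [535.0, -199.0], [547.0, -221.0]]
chip_3_mid 0.65 [353.4, 148.9, 40.2, 70.6] ctr [372.6 183.6] -> [599.   0.] box [[633.0, -27.0], [552.0, -10.0], [564.0, 29.0], [646.0, 15.0]]
```

View pics/w1.png

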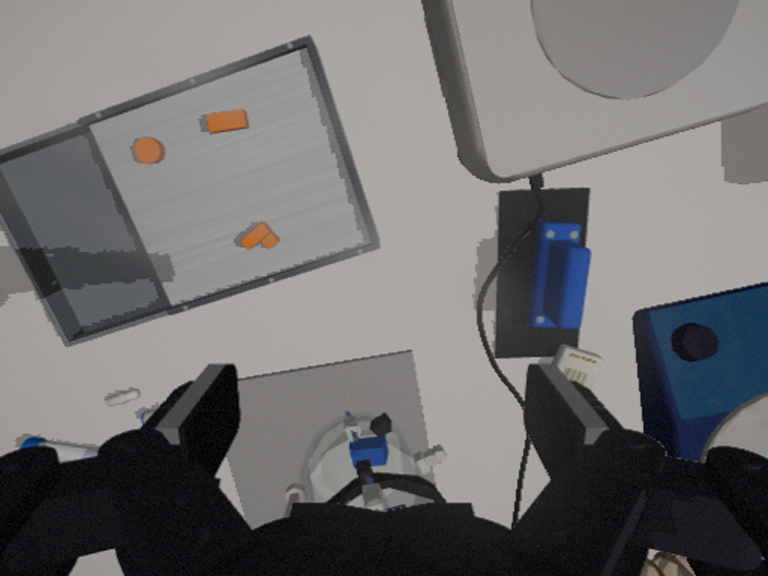

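The wrist view shows three chips on the plate: a strip at (227,121), a slug at (148,150) and a notched piece at (260,236). The scraper lies on the mat with its foot between (540,224) and (533,327), and a glass flask stands beyond the station. Next I'm computing the poses.

```bash
python3 - <<'E'
from h import *
ci=vision.camera_info("wrist")
def u(p,z): return unproj(ci,np.array(p)/1.5,z)[:,:2].round(1).tolist()
print("st outer top",u([(312,38),(379,245)],32),"edge",u([(90,122),(172,308)],24),"trayfar",u([(68,345),(0,158)],30))
print("mat",u([(500,188),(590,188),(580,358),(497,357)],3))
print("foot",u([(541,224),(581,223),(533,327),(581,328)],19),"grip top",u([(572,247),(590,250),(582,327),(562,325)],57))
print("chips",u([(227,121),(148,150),(260,236)],34))
E
```

```text
st outer top [[410.1, -147.8], [555.9, -128.2]] edge [[433.8, -316.3], [578.7, -299.2]] trayfar [[592.7, -386.9], [446.9, -384.8]]
mat [[533.1, -28.0], [545.4, 41.5], [688.9, 24.6], [675.5, -46.0]]
foot [[563.8, -3.6], [568.4, 26.6], [646.6, -17.1], [654.2, 21.3]] grip top [[576.2, 4.7], [580.5, 16.9], [636.8, 7.9], [632.7, -6.4]]
chips [[451.3, -216.8], [460.4, -276.7], [533.6, -213.7]]
```

move_arm(
  increments="0.6 -6 35 20 0; 0.6 -12 70 40 0; 0.6 -18 105 60 0; 0.6 -24 140 86 0; 0.6 -24 140 86 0",
)

```text
time: 3.5
tcp_pos: [606.9, 8.5, 153.0]
orientation: [[-0.985, 0.171, -0.003], [0.171, 0.985, 0.001], [0.003, 0.0, -1.0]]
ft_force: [0.3, 0.2, -0.4]
width: 50.9
```

move_arm(
  increments="0.6 0 0 0 0; 0.6 0 0 0 0; 0.6 0 0 0 0",
)

```text
time: 3.8
tcp_pos: [607.8, 3.6, 156.6]
orientation: [[-0.984, 0.176, 0.002], [0.176, 0.984, -0.0], [-0.002, 0.0, -1.0]]
ft_force: [0.0, 0.5, -0.2]
width: 51.6
```

```bash
python3 - <<'E'
from h import *
s=bot.get_state(); print(s["time"],s["tcp_pos"].round(1),s["orientation"].round(3).tolist())
save("wrist","w2",f=1.5)
zs=dict(mat=3,scraper=40)
look("wrist",list(zs),zs,k=5,shot=False)
E
```

```text
3.8 [607.8   3.6 156.6] [[-0.984, 0.176, 0.002], [0.176, 0.984, -0.0], [-0.002, 0.0, -1.0]]
scraper 0.65 [234.0, 126.5, 32.9, 92.9] ctr [249.5 173. ] -> [594.   4.] box [[631.0, -21.0], [555.0, -1.0], [561.0, 25.0], [638.0, 8.0]]
```

View pics/w2.png

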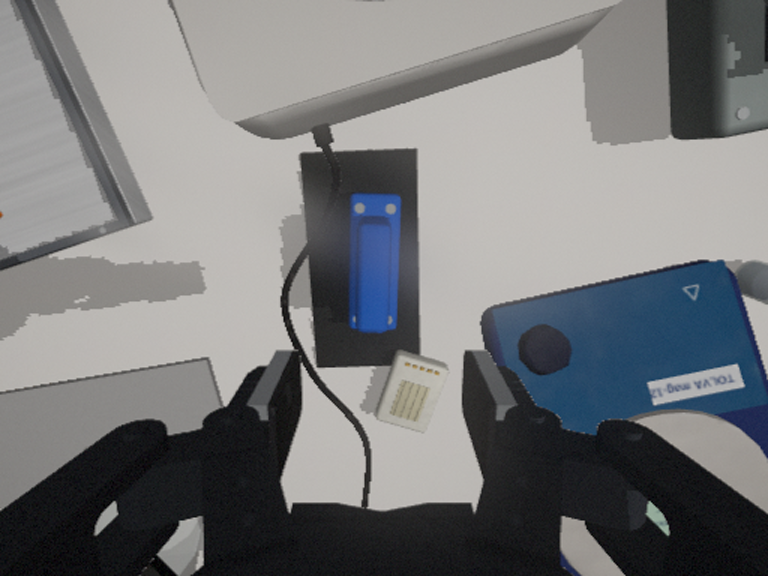

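The view shows the mat corners at (302,154), (417,149), (420,366) and (318,367). The scraper foot spans (352,195) to (397,331), with its grip at about (375,275). The jaws are clear of the hotplate.

```bash
python3 - <<'E'
from h import *
ci=vision.camera_info("wrist")
def u(p,z): return unproj(ci,np.array(p)/1.5,z)[:,:2].round(1)
m=u([(302,154),(417,149),(420,366),(318,367)],3);print("mat",m.tolist(),m.mean(0))
f=u([(352,196),(400,195),(397,331),(349,330)],19);print("foot",f.tolist(),f.mean(0))
g=u([(358,220),(391,220),(390,328),(360,328)],57);print("grip",g.tolist(),g.mean(0))
print("balance edge",u([(235,122),(615,8)],90).tolist())
im=cv2.imread("pics/w2.png");hsv=cv2.cvtColor(im,cv2.COLOR_BGR2HSV)
mk=cv2.inRange(hsv,(105,150,60),(125,255,255));mk[:,:300]=0;mk[:,420:]=0;mk[:180]=0;mk[345:]=0
print(cv2.boundingRect(mk),cv2.minAreaRect(cv2.findNonZero(mk)))
E
```

```text
mat [[531.2, -28.9], [540.4, 38.9], [678.9, 19.0], [667.5, -48.5]] [604.5    -4.875]
foot [[559.4, -3.2], [563.7, 24.1], [645.5, 8.5], [639.6, -20.7]] [602.05    2.175]
grip [[569.0, 0.3], [571.9, 16.7], [628.8, 6.3], [626.0, -9.5]] [598.925   3.45 ]
balance edge [[516.6, -39.6], [501.9, 116.5]]
(349, 193, 52, 140) ((374.0512390136719, 262.8609619140625), (48.320159912109375, 138.90093994140625), 1.7899105548858643)
```

move_arm(
  increments="0.6 7 -1.5 45 0; 0.6 7 -1.5 90 0; 0.6 7 -1.5 120 0; 0.6 7 -1.5 133 0; 0.6 7 -1.5 133 0",
  newtons=80,
)

```text
time: 4.45
tcp_pos: [599.7, 4.1, 21.3]
orientation: [[-0.985, 0.175, -0.002], [0.175, 0.985, 0.0], [0.002, -0.0, -1.0]]
ft_force: [-0.7, -0.5, 0.0]
width: 51.2
```

move_arm(
  increments="0 0 0 0 0; 0 0 0 0 0; 0 0 0 0 0; 0 0 0 0 0; 0 0 0 0 0",
)

```text
time: 4.95
tcp_pos: [601.6, 4.2, 24.2]
orientation: [[-0.985, 0.175, 0.003], [0.175, 0.985, -0.0], [-0.003, 0.0, -1.0]]
ft_force: [-0.1, -0.5, 7.3]
width: 16.9
```

move_arm(
  increments="0 0 0 -40 0; 0 0 0 -80 0; 0 0 0 -100 0; 0 0 0 -100 0",
)

```text
time: 5.35
tcp_pos: [602.1, 4.2, 126.1]
orientation: [[-0.985, 0.175, 0.006], [0.175, 0.985, -0.0], [-0.006, 0.001, -1.0]]
ft_force: [0.5, -0.8, -1.8]
width: 17.0
```

move_arm(
  increments="0 7 -40 -26 -0.08; 0 15 -80 -52 -0.16; 0 22 -121 -78 -0.24; 0 29 -162 -104 -0.31; 0 29 -162 -104 -0.31",
)

```text
time: 5.85
tcp_pos: [543.1, -154.2, 228.8]
orientation: [[-0.991, -0.133, 0.004], [-0.133, 0.991, -0.002], [-0.003, -0.003, -1.0]]
ft_force: [1.2, 0.9, -2.1]
width: 16.9
```

move_arm(
  increments="0 0 0 0 0; 0 0 0 0 0; 0 0 0 0 0",
)

```text
time: 6.15
tcp_pos: [543.3, -149.0, 225.1]
orientation: [[-0.991, -0.135, -0.002], [-0.135, 0.991, 0.001], [0.002, 0.001, -1.0]]
ft_force: [-0.2, -0.0, -1.5]
width: 16.8
```

```bash
python3 - <<'E'
from h import *
s=bot.get_state(); print(s["time"],s["tcp_pos"].round(1),s["orientation"].round(3).tolist())
save("wrist","w3",f=1.5)
zs=dict(station=32,chip_1_mid=34,chip_2_mid=34,chip_3_mid=34)
look("wrist",list(zs),zs,k=5,shot=False)
E
```

```text
6.15 [ 543.3 -149.   225.1] [[-0.991, -0.135, -0.002], [-0.135, 0.991, 0.001], [0.002, 0.001, -1.0]]
station 0.85 [6.2, 27.4, 268.3, 155.2] ctr [141.2 102. ] -> [ 489. -270.] box [[439.0, -402.0], [405.0, -149.0], [554.0, -126.0], [592.0, -413.0]]
station 0.43 [227.3, 161.4, 57.6, 178.5] ctr [254.5 240.9] -> [ 624. -136.] box [[536.0, -181.0], [527.0, -117.0], [751.0, -80.0], [761.0, -156.0]]
chip_1_mid 0.91 [184.2, 53.8, 26.6, 23.1] ctr [197.6  65.8] -> [ 447. -216.] box [[453.0, -231.0], [441.0, -230.0], [442.0, -202.0], [454.0, -203.0]]
```

View pics/w3.png

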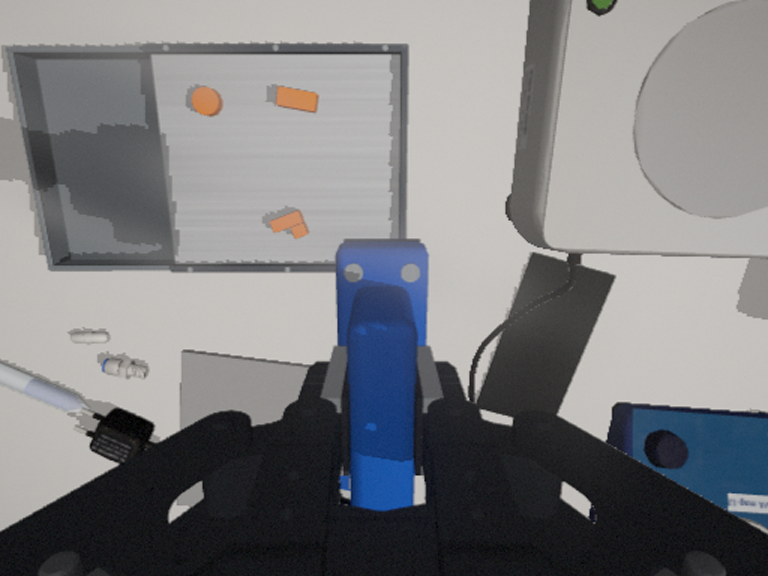

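The station lies square to the image, with its outer corner at (408,45), tray corner at (8,47) and far edge at row 270. The chips are a slug at (205,101), a strip at (297,99) and a notched piece at (289,222). The scraper is firmly held.

```bash
python3 - <<'E'
from h import *
ci=vision.camera_info("wrist")
def u(p,z): return unproj(ci,np.array(p)/1.5,z)[:,:2].round(1)
a=np.arctan2(.135,.991); 
def st(o,p): 
    d=np.atleast_2d(p)-o; return np.c_[d@[np.cos(a),np.sin(a)],d@[-np.sin(a),np.cos(a)]].round(1).tolist()
print("outer32",u([(408,45),(8,47),(405,270),(52,270)],32).tolist())
print("plate24",u([(392,54),(390,238),(152,53),(176,265)],24).tolist())
k=u([(408,45),(405,270)],32)
o=(k[0]+k[1])/2-85*np.array([-np.sin(a),np.cos(a)])
print("o",o)
print("outer",st(o,u([(408,45),(8,47),(405,270),(52,270)],32)))
print("inner",st(o,u([(392,54),(390,238),(152,53),(176,265)],24)))
print("chips",st(o,u([(205,101),(297,99),(289,222)],34)))
s=bot.get_state();print("tcp",st(o,s["tcp_pos"][:2]),s["tcp_pos"])
print("foot near edge z",st(o,u([(338,243),(427,243)],s["tcp_pos"][2]-5)))
E
```

```text
outer32 [[405.7, -149.5], [441.3, -403.0], [552.1, -129.6], [586.3, -382.1]]
plate24 [[410.8, -158.9], [531.8, -143.2], [431.4, -315.3], [572.8, -296.8]]
o [ 490.37324473 -223.772115  ]
outer [[-73.9, 85.0], [-72.8, -171.0], [73.9, 85.0], [73.7, -169.8]]
inner [[-70.1, 75.0], [51.9, 74.2], [-70.8, -82.7], [71.8, -83.5]]
chips [[-40.1, -47.4], [-41.4, 12.9], [38.9, 3.4]]
tcp [[62.7, 66.2]] [ 543.53259411 -149.69094685  225.97359797]
foot near edge z [[20.8, 54.4], [20.7, 82.1]]
```

move_arm(
  increments="0 20 -11 45 0; 0 39 -22 90 0; 0 39 -22 135 0; 0 39 -22 165 0; 0 39 -22 175 0",
)

```text
time: 6.9
tcp_pos: [506.2, -176.5, 48.5]
orientation: [[-0.991, -0.134, -0.004], [-0.134, 0.991, 0.002], [0.004, 0.002, -1.0]]
ft_force: [-0.1, -0.0, -0.9]
width: 17.0
```

move_arm(
  increments="0 0 0 3 0; 0 0 0 6 0; 0 0 0 6 0; 0 0 0 6 0",
)

```text
time: 7.3
tcp_pos: [508.4, -177.4, 46.4]
orientation: [[-0.991, -0.134, 0.002], [-0.134, 0.991, -0.001], [-0.002, -0.001, -1.0]]
ft_force: [0.6, -0.0, -0.7]
width: 17.1
```

move_arm(
  increments="0 0 -15 0 0; 0 0 -30 0 0; 0 0 -45 0 0; 0 0 -60 0 0; 0 0 -75 0 0",
)

```text
time: 7.8
tcp_pos: [517.9, -253.1, 45.3]
orientation: [[-0.991, -0.133, 0.0], [-0.133, 0.991, 0.0], [-0.0, -0.0, -1.0]]
ft_force: [-0.4, 2.0, 0.5]
width: 16.9
```

move_arm(
  increments="0 0 -15 0 0; 0 0 -30 0 0; 0 0 -45 0 0; 0 0 -57 0 0; 0 0 -57 0 0",
)

```text
time: 8.3
tcp_pos: [526.2, -310.1, 46.1]
orientation: [[-0.991, -0.133, 0.002], [-0.133, 0.991, -0.001], [-0.002, -0.002, -1.0]]
ft_force: [0.4, 2.3, 6.3]
width: 16.9
```

```bash
python3 - <<'E'
from h import *
s=bot.get_state(); print(s["time"],s["tcp_pos"].round(1),s["width"],s["ft_force"])
save("wrist","w4",f=1.5)
E
```

```text
8.3 [ 526.2 -310.1   46.1] 16.92248135502375 [0.39489878 2.30880987 6.28197384]
```

View pics/w4.png

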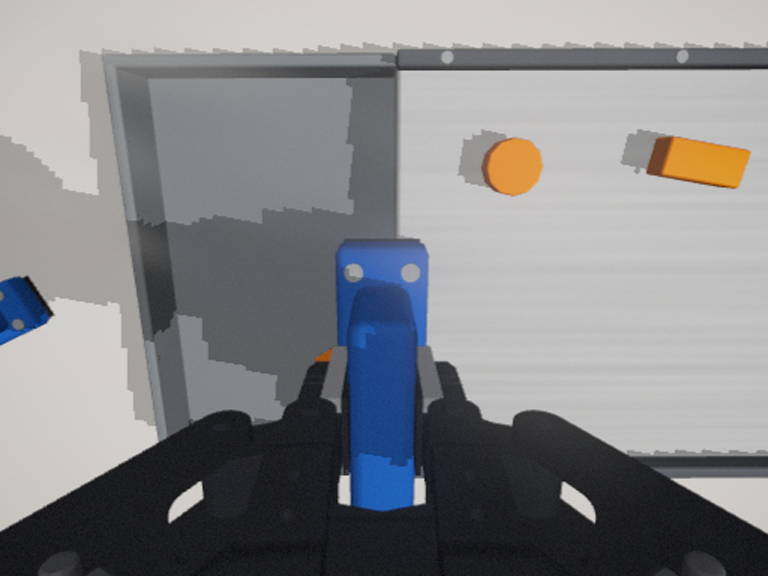

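The notched chip has dropped into the tray, with an orange corner showing at (322,355). The slug at (512,166) and the strip at (700,162) remain for the second pass.

move_arm(
  increments="0 0 0 -40 0; 0 16 44 -40 0; 0 32 88 -40 0; 0 48 133 -40 0; 0 48 133 -40 0",
)

```text
time: 8.85
tcp_pos: [456.9, -178.8, 84.8]
orientation: [[-0.991, -0.136, -0.004], [-0.136, 0.991, 0.002], [0.004, 0.003, -1.0]]
ft_force: [0.3, -0.2, -1.4]
width: 16.6
```

move_arm(
  increments="0 0 0 20 0; 0 0 0 33 0; 0 0 0 38.5 0; 0 0 0 38.5 0",
)

```text
time: 9.25
tcp_pos: [460.0, -182.9, 46.1]
orientation: [[-0.991, -0.133, -0.001], [-0.133, 0.991, 0.0], [0.001, 0.001, -1.0]]
ft_force: [0.2, 0.7, -0.9]
width: 17.1
```

move_arm(
  increments="0 0 -15 0 0; 0 0 -30 0 0; 0 0 -45 0 0; 0 0 -60 0 0; 0 0 -75 0 0",
)

```text
time: 9.75
tcp_pos: [470.2, -258.6, 46.9]
orientation: [[-0.991, -0.133, 0.0], [-0.133, 0.991, -0.0], [-0.0, -0.0, -1.0]]
ft_force: [0.3, 0.6, -0.1]
width: 16.9
```

move_arm(
  increments="0 0 -15 0 0; 0 0 -30 0 0; 0 0 -45 0 0; 0 0 -58 0 0; 0 0 -58 0 0",
)

```text
time: 10.25
tcp_pos: [478.1, -316.1, 46.8]
orientation: [[-0.991, -0.133, 0.001], [-0.133, 0.991, -0.001], [-0.001, -0.001, -1.0]]
ft_force: [-0.5, 0.5, -1.6]
width: 17.0
```

move_arm(
  increments="0 0 0 -40 0; 0 -30 30 -80 0; 0 -60 60 -120 0; 0 -75 100 -160 0; 0 -75 125 -180 0",
)

```text
time: 10.75
tcp_pos: [535.9, -183.0, 224.4]
orientation: [[-0.991, -0.134, 0.0], [-0.134, 0.991, 0.0], [-0.0, -0.0, -1.0]]
ft_force: [-0.3, -1.0, -1.4]
width: 17.1
```

```bash
python3 - <<'E'
from h import *
s=bot.get_state(); print(s["time"],s["tcp_pos"].round(1),s["width"],s["ft_force"])
save("wrist","w5",f=1.5)
E
```

```text
10.75 [ 535.9 -183.   224.4] 17.140097576044962 [-0.33439834 -1.02279635 -1.35892425]
```

View pics/w5.png

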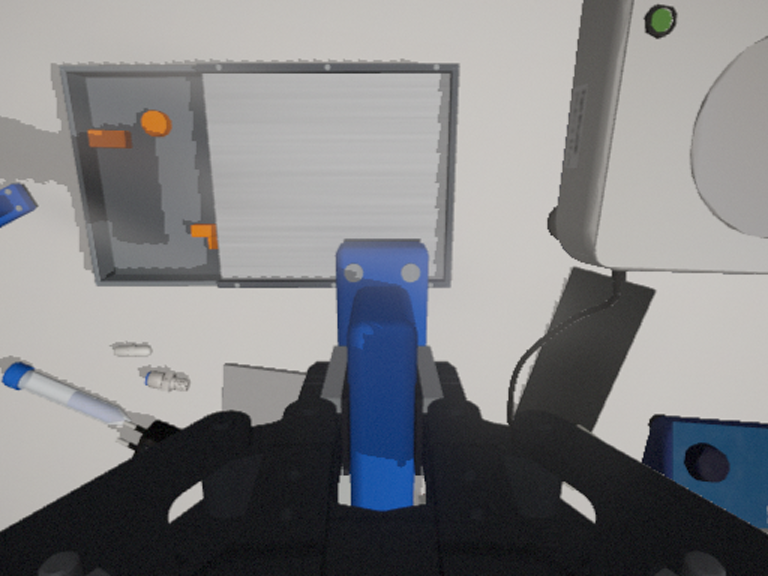

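```bash
python3 - <<'E'
import cv2
im=cv2.imread("pics/w5.png")[60:300,60:240]
cv2.imwrite("pics/w5c.png",cv2.resize(im,None,fx=2.5,fy=2.5,interpolation=cv2.INTER_NEAREST))
E
```

View pics/w5c.png

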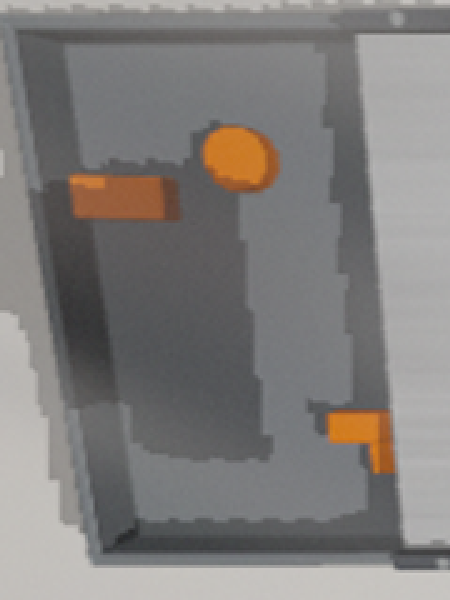

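All three chips lie flat in the tray, and the plate edge clips the view of the notched one. I'm returning the scraper to the mat.

move_arm(
  increments="0 -18 34 0 0.06; 0 -36 69 20 0.12; 0 -54 103 50 0.18; 0 -73 137 80 0.24; 0 -91 171 104 0.278",
)

```text
time: 11.3
tcp_pos: [602.1, -1.2, 117.3]
orientation: [[-0.989, 0.145, -0.001], [0.145, 0.989, 0.0], [0.001, -0.0, -1.0]]
ft_force: [2.2, -1.1, -1.1]
width: 16.9
```

move_arm(
  increments="0 0 0 0 0; 0 0 0 40 0; 0 0 0 70 0; 0 0 0 85 0; 0 0 0 85 0",
)

```text
time: 11.8
tcp_pos: [601.4, -3.2, 32.6]
orientation: [[-0.99, 0.143, -0.003], [0.143, 0.99, 0.0], [0.003, -0.0, -1.0]]
ft_force: [0.0, -0.1, -1.3]
width: 16.9
```

move_arm(
  increments="0 0 0 6 0; 0 0 0 12 0; 0 0 0 14 0; 0 0 0 14 0",
)

```text
time: 12.2
tcp_pos: [603.9, -3.4, 23.8]
orientation: [[-0.99, 0.143, 0.003], [0.143, 0.99, -0.001], [-0.004, -0.0, -1.0]]
ft_force: [-11.5, 0.4, 29.3]
width: 17.0
```

move_arm(
  increments="0 0 0 -1 0; 0 0 0 -2 0; 0 0 0 -2 0",
)

```text
time: 12.5
tcp_pos: [603.7, -3.3, 23.9]
orientation: [[-0.99, 0.143, 0.003], [0.143, 0.99, -0.0], [-0.003, 0.0, -1.0]]
ft_force: [-1.8, -0.8, 11.1]
width: 16.9
```

move_arm(
  increments="0 0 0 -0.7 0; 0.2 0 0 -0.7 0; 0.45 0 0 -0.7 0; 0.5 0 0 -0.7 0; 0.5 0 0 -0.7 0",
)

```text
time: 13.0
tcp_pos: [602.3, -3.1, 22.5]
orientation: [[-0.99, 0.143, -0.001], [0.143, 0.99, 0.0], [0.001, -0.0, -1.0]]
ft_force: [-0.3, -0.4, 0.6]
width: 42.8
```

move_arm(
  increments="0.5 0 0 -10 0; 0.5 0 0 -40 0; 0.5 0 0 -85 0; 0.5 0 0 -130 0; 0.5 0 0 -160 0",
)

```text
time: 13.5
tcp_pos: [603.1, -3.1, 186.7]
orientation: [[-0.99, 0.143, 0.003], [0.143, 0.99, -0.0], [-0.003, 0.0, -1.0]]
ft_force: [0.2, -0.1, -0.6]
width: 42.5
```

```bash
python3 - <<'E'
from h import *
s=bot.get_state(); print(s["time"],s["tcp_pos"].round(1),s["width"],s["ft_force"])
save("wrist","w6",f=1.5)
E
```

```text
13.5 [603.1  -3.1 186.7] 42.49175503733245 [ 0.19417717 -0.07470423 -0.59566539]
```

View pics/w6.png

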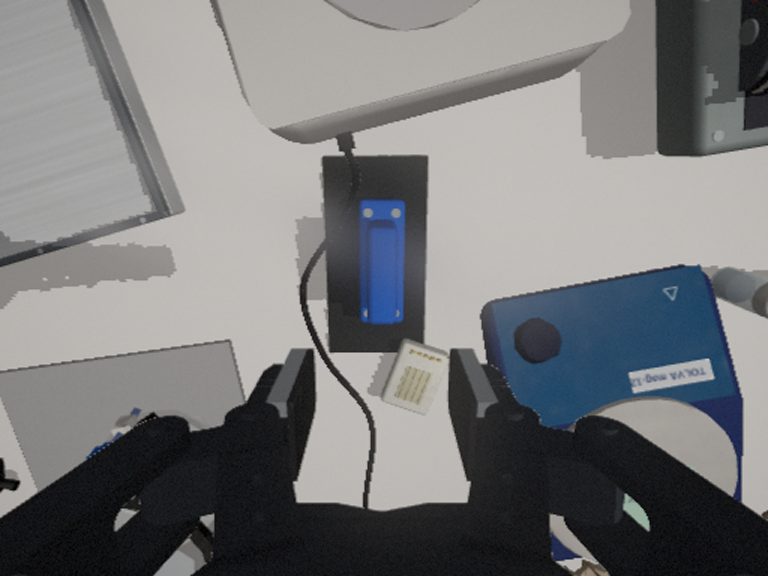

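The scraper stands along the mat at (382,262), and the mat spans (322-428, 155-352). Next I'm moving to the console.

move_arm(
  increments="0.5 0 15 -30 0; 0.3 19 55 -40 -0.05; 0 38 98 -40 -0.1; 0 57 142 -40 -0.15; 0 76 186 -40 -0.17",
)

```text
time: 14.05
tcp_pos: [553.1, 193.4, 223.3]
orientation: [[-1.0, -0.028, 0.0], [-0.028, 1.0, 0.0], [-0.0, 0.0, -1.0]]
ft_force: [1.4, 0.0, -0.1]
width: 0.0
```

```bash
python3 - <<'E'
from h import *
s=bot.get_state(); print(s["time"],s["tcp_pos"].round(1),s["orientation"][:2,1].round(3),s["width"])
E
```

```text
14.05 [553.1 193.4 223.3] [-0.028  1.   ] 0.022929638841539444
```

move_arm(
  increments="0 10 37 0 0; 0 18 75 0 0; 0 18 75 0 0; 0 18 75 0 0; 0 18 75 0 0",
)

```text
time: 14.55
tcp_pos: [534.2, 265.5, 222.8]
orientation: [[-1.0, -0.026, -0.0], [-0.026, 1.0, -0.0], [0.0, -0.0, -1.0]]
ft_force: [0.3, -0.1, 0.1]
width: 0.1
```

```bash
python3 - <<'E'
from h import *
s=bot.get_state(); print(s["time"],s["tcp_pos"].round(1),s["orientation"].round(3).tolist())
save("wrist","w7",f=1.5)
zs=dict(console=50)
look("wrist",list(zs),zs,k=5,shot=False)
E
```

```text
14.55 [534.2 265.5 222.8] [[-1.0, -0.026, -0.0], [-0.026, 1.0, -0.0], [0.0, -0.0, -1.0]]
console 0.91 [170.5, 71.9, 196.4, 126.9] ctr [265.8 136.1] -> [496. 277.] box [[443.0, 184.0], [438.0, 368.0], [558.0, 382.0], [563.0, 179.0]]
```

View pics/w7.png

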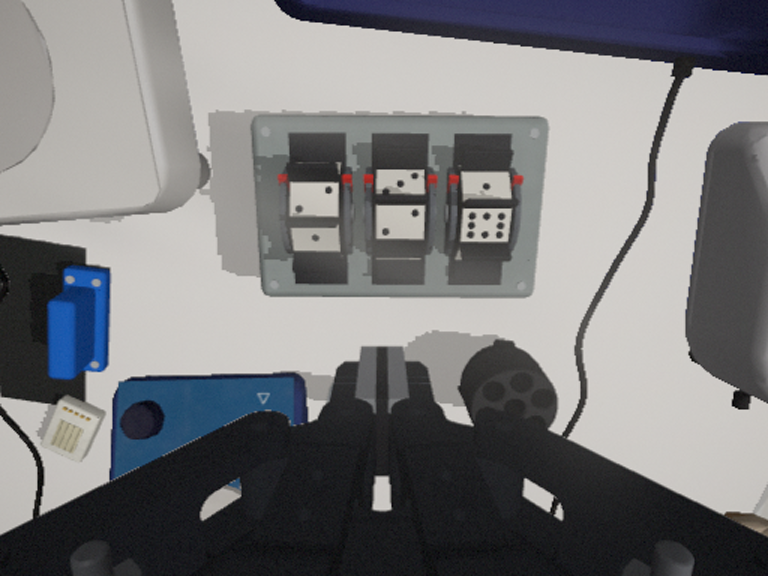

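The wrist view shows the left wheel (image right) with its 1-dot facet near the pointers and the 8-dot one above it. The middle wheel has 3 dots at the pointers with 2 above. The right wheel (image left) has its 2-dot facet, with 1 above it. I'm fitting the console pose and the wheel angles.

```bash
python3 - <<'E'
from h import *
ci=vision.camera_info("wrist")
def u(p,z): return unproj(ci,np.array(p)/1.5,z)[:,:2].round(1)
k=u([(252,116),(547,117),(533,297),(264,295)],50);c=k.mean(0);print("corners",k.tolist(),c)
a=np.arctan2(.026,1.)
e=k[1]-k[0];print("yaw",np.degrees(np.arctan2(-e[0],e[1])),np.degrees(np.arctan2(-(k[2]-k[3])[0],(k[2]-k[3])[1])), (k[3]-k[0]),(k[2]-k[1]))
np.save("con.npy",c)
ex=np.array([np.cos(a),np.sin(a)]);ey=np.array([-np.sin(a),np.cos(a)])
pt=u([(283,180),(347,180),(368,180),(433,180),(453,180),(518,180)],75);print("pointers",[((p-c)@ex,(p-c)@ey) for p in pt])
for y in(52,0,-52):
    print(y,[(th,(proj(ci,np.r_[c+y*ey+46*np.sin(np.radians(th))*ex,45+46*np.cos(np.radians(th))])*1.5).round(0)[0].tolist()) for th in range(-90,61,10)])
im=cv2.imread("pics/w7.png")[100:310,240:560];cv2.imwrite("pics/w7c.png",cv2.resize(im,None,fx=2.5,fy=2.5,interpolation=cv2.INTER_CUBIC))
E
```

```text
corners [[444.2, 184.2], [440.2, 367.6], [556.9, 371.7], [560.1, 186.9]] [500.35 277.6 ]
yaw 1.2494372334109167 0.992035565988634 [115.9   2.7] [116.7   4.1]
pointers [(np.float64(-20.870746879330813), np.float64(-69.78111796681753)), (np.float64(-20.88534194703135), np.float64(-31.867930459249706)), (np.float64(-20.86294951439492), np.float64(-19.464322170571712)), (np.float64(-20.76198363509668), np.float64(19.046063518112547)), (np.float64(-20.755185932332058), np.float64(30.849874504028747)), (np.float64(-20.754186270160787), np.float64(69.3628593143583))]
52 [(-90, [481.0, 137.0]), (-80, [483.0, 138.0]), (-70, [486.0, 141.0]), (-60, [488.0, 147.0]), (-50, [490.0, 155.0]), (-40, [491.0, 165.0]), (-30, [493.0, 177.0]), (-20, [493.0, 190.0]), (-10, [493.0, 204.0]), (0, [493.0, 219.0]), (10, [491.0, 232.0]), (20, [490.0, 245.0]), (30, [488.0, 256.0]), (40, [486.0, 265.0]), (50, [483.0, 272.0]), (60, [481.0, 276.0])]
0 [(-90, [399.0, 137.0]), (-80, [400.0, 138.0]), (-70, [400.0, 141.0]), (-60, [401.0, 147.0]), (-50, [401.0, 155.0]), (-40, [401.0, 165.0]), (-30, [402.0, 177.0]), (-20, [402.0, 190.0]), (-10, [402.0, 204.0]), (0, [402.0, 219.0]), (10, [401.0, 232.0]), (20, [401.0, 245.0]), (30, [401.0, 256.0]), (40, [400.0, 265.0]), (50, [400.0, 272.0]), (60, [400.0, 276.0])]
-52 [(-90, [318.0, 137.0]), (-80, [316.0, 138.0]), (-70, [315.0, 141.0]), (-60, [313.0, 147.0]), (-50, [312.0, 155.0]), (-40, [311.0, 165.0]), (-30, [311.0, 177.0]), (-20, [310.0, 190.0]), (-10, [310.0, 205.0]), (0, [311.0, 219.0]), (10, [311.0, 232.0]), (20, [312.0, 245.0]), (30, [314.0, 256.0]), (40, [315.0, 265.0]), (50, [317.0, 272.0]), (60, [318.0, 277.0])]
```

View pics/w7c.png

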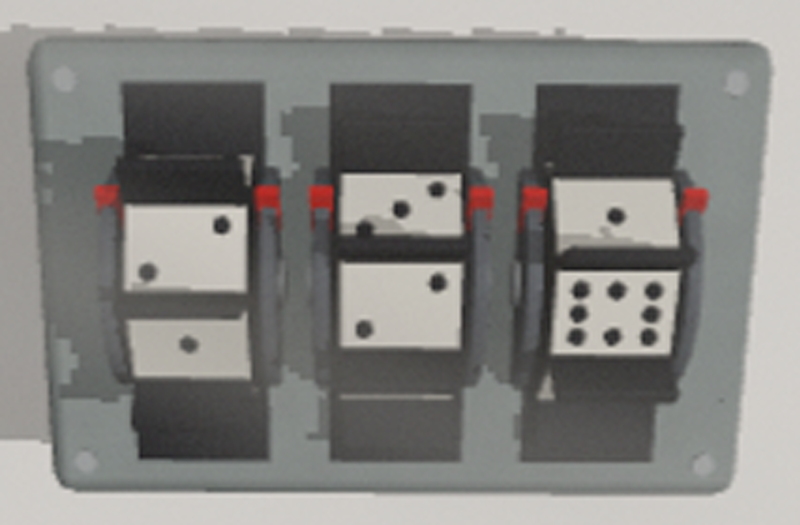

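```bash
cat > wh.py <<'E'
from h import *
from scipy.optimize import brentq
C=np.array([500.35,277.6]);A=np.arctan2(.023,1.)
ex=np.array([np.cos(A),np.sin(A)]);ey=np.array([-np.sin(A),np.cos(A)])
def theta(ci,y,row,r=32):
    f=lambda th:proj(ci,np.r_[C+y*ey+r*np.sin(th)*ex,45+r*np.cos(th)])[0,1]-row
    return np.degrees(brentq(f,-1.3,1.2))
E
python3 - <<'E'
from wh import *
ci=vision.camera_info("wrist")
for n,y,row,d in[("L",52,225.2,8),("L",52,186.4,1),("M",0,222.4,2),("M",0,183.6,3),("R",-52,199.4,2),("R",-52,237.6,1)]:
    t=theta(ci,y,row/1.5); print(n,d,"facet angle from top",round(t,1),"joint deg",round(t+45+45*(d-1),1))
E
```

```text
L 8 facet angle from top 10.2 joint deg 370.2
L 1 facet angle from top -32.1 joint deg 12.9
M 2 facet angle from top 7.3 joint deg 97.3
M 3 facet angle from top -35.3 joint deg 99.7
R 2 facet angle from top -17.1 joint deg 72.9
R 1 facet angle from top 25.7 joint deg 70.7
```

move_arm(
  increments="0 20 22 0 0; 0 40 44 0 0; 0 60 65 20 0; 0 60 65 60 0; 0 60 65 105 0",
)

```text
time: 15.15
tcp_pos: [472.9, 329.9, 117.8]
orientation: [[-1.0, -0.026, 0.003], [-0.026, 1.0, 0.002], [-0.003, 0.002, -1.0]]
ft_force: [0.6, 0.6, -0.4]
width: -0.1
```

move_arm(
  increments="0 0 0 0 0; 0 0 0 0 0",
)

```text
time: 15.35
tcp_pos: [472.9, 329.3, 118.5]
orientation: [[-1.0, -0.025, -0.0], [-0.025, 1.0, -0.0], [0.0, -0.0, -1.0]]
ft_force: [0.1, 0.2, 0.6]
width: -0.3
```

```bash
cat >> wh.py <<'E'
def cons():
    ps=[bot.get_state()["tcp_pos"]]
    s=bot.get_state(); d=s["tcp_pos"][:2]-C
    print("t",s["time"],"console xy",(d@ex).round(1),(d@ey).round(1),"z",s["tcp_pos"][2].round(1),"f",s["ft_force"].round(1))
E
python3 -c "
from wh import *
cons()"
```

```text
t 15.35 console xy -26.3 52.3 z 118.5 f [0.1 0.2 0.6]
```

move_arm(
  increments="0 0 0 20 0; 0 0 0 35 0; 0 -9 0 35 0; 0 -18 0 35 0; 0 -27 0 35 0",
)

```text
time: 15.85
tcp_pos: [500.4, 330.6, 83.6]
orientation: [[-1.0, -0.026, 0.0], [-0.026, 1.0, 0.0], [-0.0, 0.0, -1.0]]
ft_force: [-3.4, 1.3, -1.4]
width: 0.2
```

move_arm(
  increments="0 0 0 0 0; 0 0 0 0 0",
)

```text
time: 16.05
tcp_pos: [500.1, 330.7, 83.3]
orientation: [[-1.0, -0.026, 0.002], [-0.026, 1.0, 0.001], [-0.002, 0.001, -1.0]]
ft_force: [-1.4, 0.6, 0.7]
width: 0.3
```

```bash
python3 -c "
from wh import *
cons()"
```

```text
t 16.05 console xy 1.0 53.1 z 83.3 f [-1.4  0.6  0.7]
```

move_arm(
  increments="0 0 0 -45 0; 0 -16 -17 -80 0; 0 -32 -35 -110 0; 0 -32 -52 -140 0; 0 -32 -52 -140 0",
)

```text
time: 16.55
tcp_pos: [534.7, 278.5, 227.4]
orientation: [[-1.0, -0.025, 0.007], [-0.025, 1.0, 0.003], [-0.007, 0.002, -1.0]]
ft_force: [0.1, 0.1, 0.4]
width: 0.4
```

```bash
python3 - <<'E'
from wh import *
cons()
save("wrist","w8",f=1.5)
im=cv2.imread("pics/w8.png");print(im.shape)
im=im[80:330,200:600];cv2.imwrite("pics/w8c.png",cv2.resize(im,None,fx=2,fy=2,interpolation=cv2.INTER_CUBIC))
E
```

```text
t 16.55 console xy 34.4 0.1 z 227.4 f [0.1 0.1 0.4]
(576, 768, 3)
```

View pics/w8c.png

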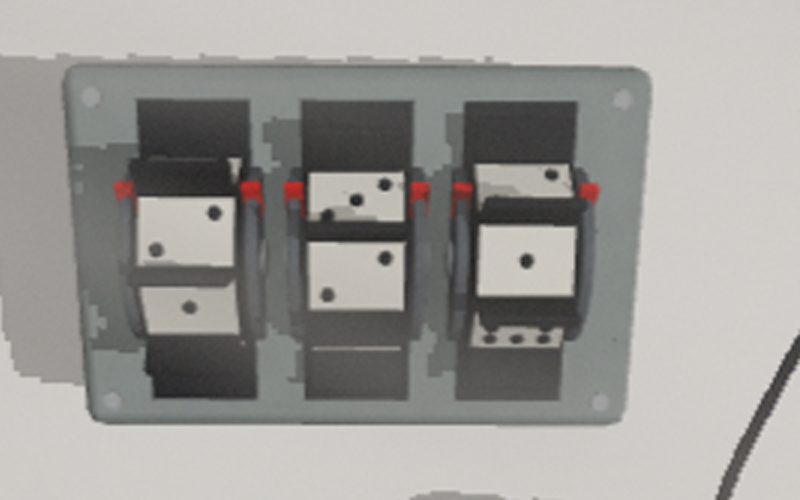

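The left wheel's 1-dot facet is now on top at crop (526,261), with 2 dots approaching the pointers. The other wheels are unchanged. I'm writing an automatic facet reader.

```bash
cat >> wh.py <<'E'
def read(ys=(52,0,-52),im=None,F=3):
    if im is None: im=vision.snapshot("wrist")
    ci=vision.camera_info("wrist")
    big=cv2.resize(im,None,fx=F,fy=F,interpolation=cv2.INTER_CUBIC)
    for n,y in zip("LMR",ys):
        box=np.vstack([proj(ci,np.r_[C+(y+dy)*ey+x*ex,z]) for dy in(-15,15) for x,z in((-42,55),(0,91),(42,55))])*F
        l,t=box.min(0).astype(int);r,b=box.max(0).astype(int)
        p=big[t:b,l:r]; hi=p.max(2).astype(np.uint8)
        mk=cv2.morphologyEx((hi>135).astype(np.uint8),cv2.MORPH_OPEN,np.ones((5,5)))
        for c in cv2.findContours(mk,cv2.RETR_EXTERNAL,2)[0]:
            x,yy,w,h=cv2.boundingRect(c)
            if cv2.contourArea(c)<900 or w<45: continue
            rect=cv2.minAreaRect(c); fill=np.zeros_like(mk); cv2.fillPoly(fill,[cv2.boxPoints(rect).astype(int)],1)
            fill=cv2.erode(fill,np.ones((5,5)))
            dots=((hi<110)&(fill>0)).astype(np.uint8)
            k,_,st,ce=cv2.connectedComponentsWithStats(dots)
            ok=[i for i in range(1,k) if 12<st[i,4]<400]
            cyc=np.mean([ce[i,1] for i in ok]) if ok else np.nan
            q=p[fill>0].mean(0); 
            rows=[(t+v)/F for v in (yy,yy+h,rect[0][1],cyc)]
            th=[round(theta(ci,y,v),1) if np.isfinite(v) else None for v in rows[2:]]
            print(n,"yellow" if q[2]<.65*q[0] else "white","dots",len(ok),"rows",np.round(rows,1),"theta ctr/dots",th)
E
python3 - <<'E'
from wh import *
cons()
im=cv2.cvtColor(cv2.resize(cv2.imread("pics/w8.png"),(512,384),interpolation=cv2.INTER_AREA),4)
read(im=im); print(); read()
E
```

```text
t 16.6 console xy 33.3 0.7 z 224.9 f [-0.2 -0.5 -0.1]
L white dots 1 rows [128.7 152.  140.2 140.3] theta ctr/dots [np.float64(-5.2), np.float64(-5.0)]
L white dots 1 rows [108.  119.3 113.3 111.5] theta ctr/dots [np.float64(-54.4), np.float64(-59.7)]
M white dots 2 rows [134.  156.7 145.2 145.5] theta ctr/dots [np.float64(3.1), np.float64(3.6)]
M white dots 3 rows [111.  127.  118.8 119.9] theta ctr/dots [np.float64(-41.5), np.float64(-39.5)]
R white dots 3 rows [148.  164.7 156.7 155.7] theta ctr/dots [np.float64(23.5), np.float64(21.6)]
R white dots 2 rows [119.  142.3 130.5 130.5] theta ctr/dots [np.float64(-20.4), np.float64(-20.4)]

L white dots 1 rows [130.7 154.  142.2 142.3] theta ctr/dots [np.float64(-4.6), np.float64(-4.4)]
L white dots 3 rows [110.  121.7 115.7 118.2] theta ctr/dots [np.float64(-52.3), np.float64(-46.4)]
M white dots 2 rows [136.  158.7 147.2 147.5] theta ctr/dots [np.float64(3.7), np.float64(4.2)]
M white dots 3 rows [112.7 128.7 120.5 121.6] theta ctr/dots [np.float64(-41.2), np.float64(-39.0)]
R white dots 3 rows [150.  166.7 158.7 157.5] theta ctr/dots [np.float64(24.3), np.float64(21.9)]
R white dots 2 rows [121.  144.3 132.5 132.3] theta ctr/dots [np.float64(-19.6), np.float64(-20.0)]
```

```bash
python3 - <<'E'
s=open("wh.py").read()
s=s.replace('''    for n,y in zip("LMR",ys):
''','''    v=im.astype(int); red=((v[:,:,0]>110)&(v[:,:,1]<70)&(v[:,:,2]<70)).astype(np.uint8)
    k,_,st,ce=cv2.connectedComponentsWithStats(red)
    e=[]
    for y in ys:
        for dy in(-19,19):
            pp=proj(ci,np.r_[C+(y+dy)*ey-20.5*ex,65.5])[0]
            m=[ce[i]-pp for i in range(1,k) if st[i,4]>6 and np.hypot(*(ce[i]-pp))<12]
            if m: e.append(min(m,key=np.linalg.norm))
    e=np.array(e); print("pointer offset px",e.round(1).tolist()); off=np.median(e[:,1])
    for n,y in zip("LMR",ys):
''').replace("round(theta(ci,y,v),1)","round(float(theta(ci,y,v-off)),1)")
open("wh.py","w").write(s)
E
python3 - <<'E'
from wh import *
cons(); read()
E
```

```text
t 16.65 console xy 32.5 1.0 z 223.3 f [-0.6 -0.2 -0.7]
pointer offset px [[-0.9, -3.2], [0.2, -1.9], [-0.6, -2.1], [-0.1, -2.1], [0.4, -1.9]]
L white dots 1 rows [132.  155.7 143.7 143.8] theta ctr/dots [-0.5, -0.3]
L white dots 1 rows [111.7 122.7 117.  114.9] theta ctr/dots [-46.6, -51.5]
M white dots 2 rows [137.7 160.3 148.8 149.1] theta ctr/dots [8.2, 8.7]
M white dots 3 rows [114.  130.3 122.  123.1] theta ctr/dots [-36.1, -34.0]
R white dots 2 rows [152.  168.3 160.5 162.5] theta ctr/dots [30.2, 34.9]
R white dots 2 rows [122.3 145.7 133.8 133.8] theta ctr/dots [-15.6, -15.6]
```

move_arm(
  increments="0 23 17 0 0; 0 46 34 20 0; 0 69 51 50 0; 0 69 51 85 0; 0 69 51 108 0",
)

```text
time: 17.2
tcp_pos: [460.0, 328.9, 111.5]
orientation: [[-1.0, -0.028, -0.003], [-0.028, 1.0, -0.002], [0.003, -0.002, -1.0]]
ft_force: [0.4, -0.2, -0.8]
width: 0.3
```

move_arm(
  increments="0 0 0 20 0; 0 0 0 32 0; 0 -13 0 32 0; 0 -25 0 32 0; 0 -37 0 32 0",
)

```text
time: 17.7
tcp_pos: [500.6, 329.6, 83.3]
orientation: [[-1.0, -0.026, 0.0], [-0.026, 1.0, 0.0], [-0.0, 0.0, -1.0]]
ft_force: [-3.3, -0.4, -0.6]
width: -0.3
```

move_arm(
  increments="0 0 0 0 0; 0 0 0 -32 0; 0 37 0 -32 0; 0 37 0 -32 0",
)

```text
time: 18.1
tcp_pos: [460.3, 328.5, 115.7]
orientation: [[-1.0, -0.027, 0.0], [-0.027, 1.0, 0.0], [-0.0, 0.0, -1.0]]
ft_force: [0.3, -1.0, -0.7]
width: 0.0
```

move_arm(
  increments="0 0 0 20 0; 0 0 0 32 0; 0 -13 0 32 0; 0 -25 0 32 0; 0 -37 0 32 0",
)

```text
time: 18.6
tcp_pos: [500.7, 329.4, 83.0]
orientation: [[-1.0, -0.026, -0.0], [-0.026, 1.0, 0.0], [0.0, 0.0, -1.0]]
ft_force: [-3.4, -0.6, -0.4]
width: -0.1
```

move_arm(
  increments="0 0 0 0 0; 0 0 0 -45 0; 0 -16 -25 -80 0; 0 -32 -51 -110 0; 0 -32 -51 -140 0",
)

```text
time: 19.1
tcp_pos: [534.7, 277.0, 224.9]
orientation: [[-1.0, -0.024, 0.003], [-0.024, 1.0, 0.0], [-0.003, 0.0, -1.0]]
ft_force: [-0.3, 0.7, -0.1]
width: 0.3
```

move_arm(
  increments="0 0 0 0 0; 0 0 0 0 0; 0 0 0 0 0",
)

```text
time: 19.4
tcp_pos: [532.2, 279.4, 221.8]
orientation: [[-1.0, -0.026, -0.001], [-0.026, 1.0, -0.0], [0.001, -0.0, -1.0]]
ft_force: [-0.3, 0.5, -0.2]
width: -0.2
```

```bash
python3 - <<'E'
from wh import *
cons(); read()
E
```

```text
t 19.4 console xy 31.9 1.1 z 221.8 f [-0.3  0.5 -0.2]
pointer offset px [[-0.5, -2.0], [0.1, -1.1], [-0.8, -1.4], [-0.3, -1.5], [0.3, -1.2]]
L white dots 3 rows [134.  157.7 145.7 145.8] theta ctr/dots [1.0, 1.2]
L yellow dots 3 rows [113.  125.  118.7 118.8] theta ctr/dots [-45.2, -45.0]
M white dots 2 rows [139.  161.7 150.2 150.3] theta ctr/dots [8.7, 8.9]
M white dots 3 rows [115.  131.7 123.  124.2] theta ctr/dots [-36.1, -33.9]
R white dots 4 rows [152.7 169.3 161.5 162.5] theta ctr/dots [30.2, 32.4]
R white dots 2 rows [123.7 147.  135.2 134.9] theta ctr/dots [-15.0, -15.5]
```

move_arm(
  increments="0 35 -1 0 0; 0 69 -1 20 0; 0 69 -1 50 0; 0 69 -1 85 0; 0 69 -1 108 0",
)

```text
time: 19.95
tcp_pos: [462.3, 276.3, 112.0]
orientation: [[-1.0, -0.027, -0.003], [-0.027, 1.0, -0.001], [0.003, -0.001, -1.0]]
ft_force: [0.4, -0.6, -0.6]
width: -0.4
```

move_arm(
  increments="0 0 0 20 0; 0 0 0 32 0; 0 -13 0 32 0; 0 -25 0 32 0; 0 -37 0 32 0",
)

```text
time: 20.45
tcp_pos: [500.9, 277.5, 82.5]
orientation: [[-1.0, -0.026, -0.001], [-0.026, 1.0, -0.0], [0.001, -0.0, -1.0]]
ft_force: [-4.4, -0.1, -1.5]
width: 0.1
```

move_arm(
  increments="0 0 0 0 0; 0 0 0 -32 0; 0 37 0 -32 0; 0 37 0 -32 0",
)

```text
time: 20.85
tcp_pos: [461.2, 276.4, 115.3]
orientation: [[-1.0, -0.027, -0.0], [-0.027, 1.0, -0.0], [0.0, -0.0, -1.0]]
ft_force: [0.8, 0.1, -0.4]
width: 0.3
```

move_arm(
  increments="0 0 0 20 0; 0 0 0 32 0; 0 -13 0 32 0; 0 -25 0 32 0; 0 -37 0 32 0",
)

```text
time: 21.35
tcp_pos: [501.2, 277.4, 82.4]
orientation: [[-1.0, -0.026, -0.001], [-0.026, 1.0, -0.0], [0.001, -0.0, -1.0]]
ft_force: [-3.4, -0.2, -1.4]
width: 0.3
```

move_arm(
  increments="0 0 0 0 0; 0 0 0 -32 0; 0 37 0 -32 0; 0 37 0 -32 0",
)

```text
time: 21.75
tcp_pos: [461.3, 276.4, 115.2]
orientation: [[-1.0, -0.027, -0.0], [-0.027, 1.0, -0.0], [0.0, -0.0, -1.0]]
ft_force: [-0.9, -0.4, -0.0]
width: 0.1
```

move_arm(
  increments="0 0 0 20 0; 0 0 0 32 0; 0 -13 0 32 0; 0 -25 0 32 0; 0 -37 0 32 0",
)

```text
time: 22.25
tcp_pos: [501.2, 277.3, 82.3]
orientation: [[-1.0, -0.026, -0.001], [-0.026, 1.0, -0.0], [0.001, -0.0, -1.0]]
ft_force: [-3.2, -1.2, -0.9]
width: -0.0
```

move_arm(
  increments="0 0 0 0 0; 0 0 0 -32 0; 0 37 0 -32 0; 0 37 0 -32 0",
)

```text
time: 22.65
tcp_pos: [461.3, 276.4, 115.2]
orientation: [[-1.0, -0.027, -0.0], [-0.027, 1.0, -0.0], [0.0, -0.0, -1.0]]
ft_force: [0.3, 0.1, 0.2]
width: -0.0
```

move_arm(
  increments="0 0 0 20 0; 0 0 0 32 0; 0 -13 0 32 0; 0 -25 0 32 0; 0 -37 0 32 0",
)

```text
time: 23.15
tcp_pos: [501.2, 277.3, 82.3]
orientation: [[-1.0, -0.026, -0.001], [-0.026, 1.0, -0.0], [0.001, -0.0, -1.0]]
ft_force: [-3.6, -0.4, -0.8]
width: 0.2
```

move_arm(
  increments="0 0 0 0 0; 0 0 0 -45 0; 0 -16 0 -80 0; 0 -32 0 -110 0; 0 -32 0 -140 0",
)

```text
time: 23.65
tcp_pos: [534.4, 278.3, 224.6]
orientation: [[-1.0, -0.026, 0.003], [-0.026, 1.0, 0.001], [-0.003, 0.001, -1.0]]
ft_force: [-0.3, -0.6, -0.8]
width: 0.0
```

move_arm(
  increments="0 0 0 0 0; 0 0 0 0 0; 0 0 0 0 0",
)

```text
time: 23.95
tcp_pos: [532.2, 278.1, 221.6]
orientation: [[-1.0, -0.026, -0.001], [-0.026, 1.0, -0.001], [0.001, -0.001, -1.0]]
ft_force: [1.0, -0.8, -0.1]
width: -0.1
```

```bash
python3 - <<'E'
from wh import *
cons(); read()
E
```

```text
t 23.95 console xy 31.8 -0.2 z 221.6 f [ 1.  -0.8 -0.1]
pointer offset px [[-0.5, -2.4], [0.3, -0.8], [-0.8, -2.6], [-0.2, -1.2], [-0.2, -1.8]]
L white dots 3 rows [134.  157.7 145.7 145.9] theta ctr/dots [1.6, 1.9]
L yellow dots 2 rows [113.  125.  118.8 116.4] theta ctr/dots [-44.1, -49.4]
M white dots 6 rows [133.7 157.3 145.3 145.3] theta ctr/dots [1.3, 1.3]
M yellow dots 3 rows [112.7 124.3 118.3 117.5] theta ctr/dots [-44.7, -46.4]
R white dots 4 rows [152.7 169.7 161.7 163. ] theta ctr/dots [31.3, 34.2]
R white dots 2 rows [123.7 147.  135.2 135.1] theta ctr/dots [-14.5, -14.7]
```

move_arm(
  increments="0 22 -26 0 0; 0 45 -52 20 0; 0 45 -52 50 0; 0 45 -52 85 0; 0 45 -52 108 0",
)

```text
time: 24.5
tcp_pos: [487.7, 224.6, 112.0]
orientation: [[-1.0, -0.026, -0.003], [-0.026, 1.0, -0.001], [0.003, -0.001, -1.0]]
ft_force: [-0.0, 0.2, 0.0]
width: 0.0
```

move_arm(
  increments="0 0 0 0 0; 0 0 0 15 0; 0 0 0 29 0; 0 -6 0 29 0; 0 -13 0 29 0",
)

```text
time: 25.0
tcp_pos: [502.0, 225.5, 85.8]
orientation: [[-1.0, -0.026, -0.002], [-0.026, 1.0, -0.0], [0.002, -0.0, -1.0]]
ft_force: [-2.4, -0.3, -1.1]
width: -0.4
```

move_arm(
  increments="0 0 0 0 0; 0 0 0 -29 0; 0 37 0 -29 0; 0 37 0 -29 0",
)

```text
time: 25.4
tcp_pos: [462.8, 224.5, 115.6]
orientation: [[-1.0, -0.027, -0.0], [-0.027, 1.0, 0.0], [0.0, 0.0, -1.0]]
ft_force: [0.7, 0.0, -0.2]
width: 0.2
```

move_arm(
  increments="0 0 0 20 0; 0 0 0 32 0; 0 -13 0 32 0; 0 -25 0 32 0; 0 -37 0 32 0",
)

```text
time: 25.9
tcp_pos: [502.7, 225.4, 82.5]
orientation: [[-1.0, -0.026, -0.001], [-0.026, 1.0, -0.0], [0.001, -0.0, -1.0]]
ft_force: [-3.2, -0.4, -1.7]
width: 0.1
```

move_arm(
  increments="0 0 0 0 0; 0 0 0 -45 0; 0 -16 26 -80 0; 0 -32 52 -110 0; 0 -32 52 -140 0",
)

```text
time: 26.4
tcp_pos: [534.1, 280.7, 224.7]
orientation: [[-1.0, -0.027, 0.003], [-0.027, 1.0, 0.002], [-0.003, 0.002, -1.0]]
ft_force: [-0.3, -0.7, 0.2]
width: -0.0
```

move_arm(
  increments="0 0 0 0 0; 0 0 0 0 0; 0 0 0 0 0",
)

```text
time: 26.7
tcp_pos: [532.2, 277.9, 221.7]
orientation: [[-1.0, -0.026, -0.001], [-0.026, 1.0, -0.001], [0.001, -0.001, -1.0]]
ft_force: [-0.2, -0.2, -0.1]
width: -0.0
```

```bash
python3 - <<'E'
from wh import *
cons(); read()
E
```

```text
t 26.7 console xy 31.9 -0.4 z 221.7 f [-0.2 -0.2 -0.1]
pointer offset px [[-0.8, -2.3], [0.3, -0.8], [-0.9, -2.6], [0.1, -1.2], [-0.3, -1.9]]
L white dots 3 rows [134.  157.7 145.7 145.8] theta ctr/dots [1.8, 2.1]
L yellow dots 2 rows [113.  125.  118.7 116.3] theta ctr/dots [-44.1, -49.2]
M white dots 6 rows [133.7 157.3 145.3 145.3] theta ctr/dots [1.6, 1.4]
M yellow dots 3 rows [112.7 123.7 118.  117.4] theta ctr/dots [-45.1, -46.4]
R white dots 1 rows [166.3 173.7 169.8 167.3] theta ctr/dots [55.3, 46.2]
R white dots 3 rows [133.7 157.3 145.3 145.3] theta ctr/dots [1.8, 1.8]
R white dots 4 rows [112.3 127.3 118.2 116.8] theta ctr/dots [-44.3, -47.3]
```

move_arm(
  increments="0 35 -26 0 0; 0 69 -52 20 0; 0 69 -52 50 0; 0 69 -52 85 0; 0 69 -52 108 0",
)

```text
time: 27.25
tcp_pos: [463.8, 223.7, 112.3]
orientation: [[-1.0, -0.026, -0.002], [-0.026, 1.0, -0.001], [0.002, -0.001, -1.0]]
ft_force: [-0.4, -0.1, 0.3]
width: 0.4
```

move_arm(
  increments="0 0 0 20 0; 0 0 0 32 0; 0 -13 0 32 0; 0 -25 0 32 0; 0 -37 0 32 0",
)

```text
time: 27.75
tcp_pos: [502.3, 225.3, 82.5]
orientation: [[-1.0, -0.026, -0.001], [-0.026, 1.0, -0.0], [0.001, -0.0, -1.0]]
ft_force: [-3.8, 0.3, -0.7]
width: -0.1
```

move_arm(
  increments="0 0 0 0 0; 0 0 0 -32 0; 0 37 0 -32 0; 0 37 0 -32 0",
)

```text
time: 28.15
tcp_pos: [462.5, 224.4, 115.2]
orientation: [[-1.0, -0.027, -0.001], [-0.027, 1.0, -0.0], [0.001, -0.0, -1.0]]
ft_force: [-0.5, -0.0, -0.1]
width: -0.0
```

move_arm(
  increments="0 0 0 20 0; 0 0 0 32 0; 0 -13 0 32 0; 0 -25 0 32 0; 0 -37 0 32 0",
)

```text
time: 28.65
tcp_pos: [502.5, 225.4, 82.4]
orientation: [[-1.0, -0.026, -0.001], [-0.026, 1.0, -0.0], [0.001, -0.0, -1.0]]
ft_force: [-4.0, 0.3, -1.6]
width: 0.6
```

move_arm(
  increments="0 0 0 0 0; 0 0 0 -45 0; 0 -16 26 -80 0; 0 -32 52 -110 0; 0 -32 52 -140 0",
)

```text
time: 29.15
tcp_pos: [534.1, 280.7, 224.7]
orientation: [[-1.0, -0.027, 0.003], [-0.027, 1.0, 0.002], [-0.003, 0.002, -1.0]]
ft_force: [-0.4, -0.5, -0.2]
width: 0.1
```

move_arm(
  increments="0 0 0 0 0; 0 0 0 0 0; 0 0 0 0 0; 0 0 0 0 0; 0 0 0 0 0",
)

```text
time: 29.65
tcp_pos: [532.4, 278.1, 221.9]
orientation: [[-1.0, -0.026, -0.001], [-0.026, 1.0, -0.001], [0.001, -0.0, -1.0]]
ft_force: [0.1, -0.1, 0.5]
width: -0.0
```

```bash
python3 - <<'E'
from wh import *
cons(); read(); save("wrist","w9",f=1.5)
im=cv2.imread("pics/w9.png")
a=cv2.resize(im[100:320,220:560],None,fx=2.3,fy=2.3,interpolation=cv2.INTER_CUBIC)
cv2.imwrite("pics/w9c.png",a)
E
```

```text
t 29.65 console xy 32.1 -0.3 z 221.9 f [ 0.1 -0.1  0.5]
pointer offset px [[-0.4, -2.0], [0.2, -0.7], [-0.8, -2.3], [-0.1, -1.1], [-0.1, -1.3]]
L white dots 0 rows [168.7 174.  171.2   nan] theta ctr/dots [60.1, None]
L white dots 3 rows [134.  157.3 145.5 145.5] theta ctr/dots [1.5, 1.5]
L yellow dots 3 rows [112.7 125.  118.7 118.6] theta ctr/dots [-44.3, -44.4]
M white dots 6 rows [133.3 157.  145.  145. ] theta ctr/dots [0.9, 0.9]
M yellow dots 3 rows [112.3 123.7 117.8 117.2] theta ctr/dots [-45.7, -47.2]
M yellow dots 3 rows [112.3 123.3 117.7 117.1] theta ctr/dots [-46.1, -47.3]
R white dots 5 rows [133.  156.7 144.7 144.9] theta ctr/dots [0.7, 1.1]
R yellow dots 6 rows [112.  127.  118.  117.5] theta ctr/dots [-44.9, -46.1]
```

View pics/w9c.png

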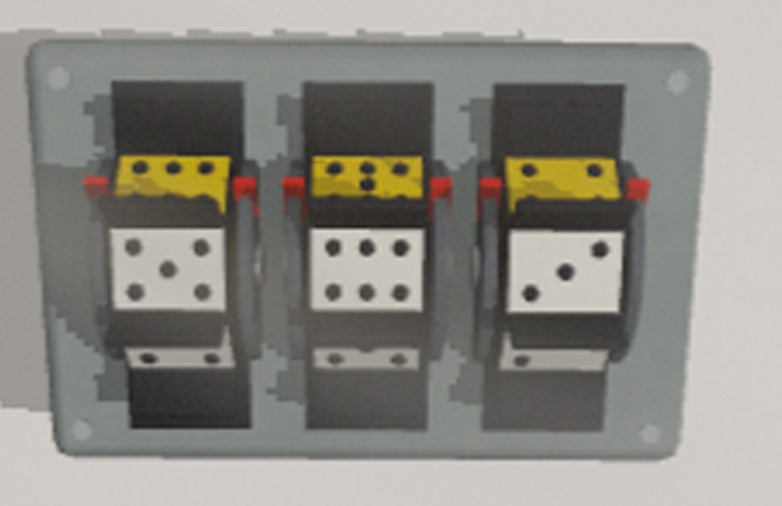

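The yellow facets (6, 7 and 4 dots, image left to right) sit at the red pointers, within about 1.5° by my reader. Last check covers the scraper, chips and vials.

```bash
python3 - <<'E'
from h import *
a=vision.snapshot("top")[:,:,::-1]
zs=dict(scraper=40,mat=3,vial_1=50,chip_1_mid=14,chip_2_mid=14,chip_3_mid=14)
look("top",list(zs),zs,k=3,shot=False)
b=vision.snapshot("scene")[:,:,::-1]
r=lambda i:cv2.resize(i,(780,290),interpolation=cv2.INTER_CUBIC)
cv2.imwrite("pics/fin.png",np.vstack([r(a[125:229,110:390]),r(b[100:270,130:430])]))
E
```

```text
scraper 0.81 [227.0, 155.2, 13.0, 23.9] ctr [232.4 167. ] -> [593.  32.] box [[554.0, 55.0], [636.0, 42.0], [630.0, 9.0], [549.0, 22.0]]
scraper 0.26 [233.8, 145.9, 24.9, 40.4] ctr [246.7 165.7] -> [598. -16.] box [[536.0, 29.0], [672.0, 11.0], [662.0, -58.0], [526.0, -40.0]]
mat 0.67 [233.4, 145.5, 26.3, 39.0] ctr [246.4 165.1] -> [607. -13.] box [[542.0, 32.0], [683.0, 15.0], [673.0, -55.0], [532.0, -38.0]]
vial_1 0.61 [152.8, 138.1, 12.9, 12.2] ctr [156.9 143.5] -> [665. 286.] box [[670.0, 306.0], [685.0, 292.0], [660.0, 266.0], [645.0, 280.0]]
vial_1 0.5 [168.6, 138.9, 14.3, 14.1] ctr [174.4 147.5] -> [653. 227.] box [[656.0, 247.0], [673.0, 231.0], [650.0, 206.0], [632.0, 222.0]]
vial_1 0.43 [152.7, 180.0, 9.8, 25.9] ctr [157.9 191.9] -> [502. 274.] box [[545.0, 292.0], [545.0, 263.0], [459.0, 258.0], [458.0, 288.0]]
chip_1_mid 0.64 [279.3, 170.1, 82.2, 55.1] ctr [322.7 198.1] -> [ 499. -272.] box [[558.0, -129.0], [597.0, -398.0], [440.0, -416.0], [401.0, -151.0]]
```

View pics/fin.png

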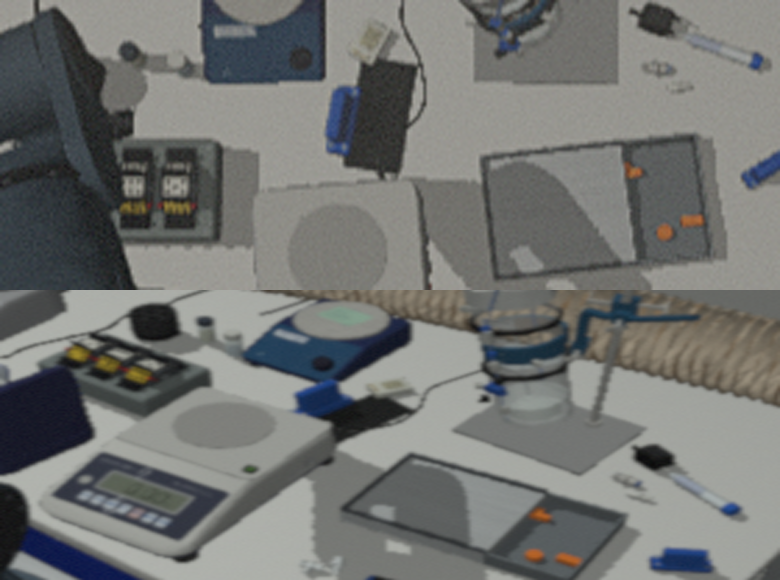

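The scraper has been knocked about 40 mm to +y and now lies beside the mat; the chips, vials and wheels are fine. Looking back, w7 already showed it shifted before I rolled the wheels, and I missed it. I'll put it back, then log the wheels again so the order holds.

move_arm(
  increments="0 -12 -48 0 0; 0 -24 -97 0 0.05; 0 -36 -146 0 0.1; 0 -48 -195 10 0.15; 0.4 -60 -243 30 0.19",
)

```text
time: 30.65
tcp_pos: [598.6, 39.9, 195.9]
orientation: [[-0.986, 0.165, 0.003], [0.165, 0.986, -0.0], [-0.003, 0.0, -1.0]]
ft_force: [0.6, -0.2, -0.4]
width: 13.3
```

move_arm(
  increments="0.4 0 0 30 0; 0.4 0 0 35 0; 0.4 0 0 35 0; 0.4 0 0 35 0; 0.4 0 0 35 0",
)

```text
time: 31.15
tcp_pos: [598.2, 42.9, 161.3]
orientation: [[-0.987, 0.162, 0.002], [0.162, 0.987, 0.0], [-0.002, 0.0, -1.0]]
ft_force: [0.1, 0.8, 0.9]
width: 34.0
```

```bash
python3 - <<'E'
from h import *
s=bot.get_state(); print(s["time"],s["tcp_pos"].round(1),s["orientation"][:2].round(3).tolist())
save("wrist","w10",f=1.5)
zs=dict(mat=3,scraper=40)
look("wrist",list(zs),zs,k=3,shot=False)
E
```

```text
31.15 [598.2  42.9 161.3] [[-0.987, 0.162, 0.002], [0.162, 0.987, 0.0]]
mat 0.64 [162.4, 116.2, 81.0, 142.1] ctr [202.3 181.9] -> [595.  -6.] box [[530.0, -26.0], [539.0, 40.0], [678.0, 20.0], [669.0, -54.0]]
mat 0.59 [395.6, 0.0, 115.7, 115.9] ctr [453.3  54.2] -> [518. 233.] box [[467.0, 185.0], [483.0, 281.0], [580.0, 286.0], [562.0, 181.0]]
scraper 0.59 [232.0, 131.9, 33.9, 89.2] ctr [247.3 175.7] -> [588.  40.] box [[549.0, 32.0], [553.0, 60.0], [631.0, 48.0], [626.0, 18.0]]
```

View pics/w10.png

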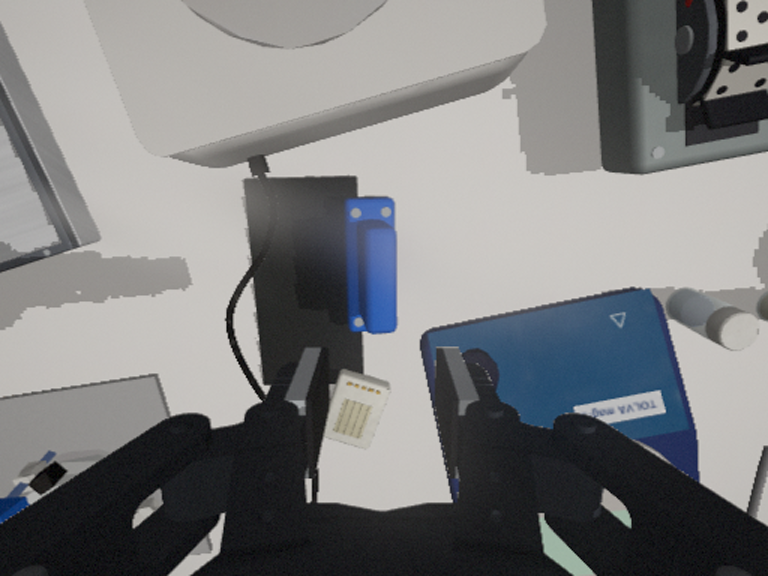

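The scraper stands beside the mat, its foot edge tipped slightly on the mat's rim. The foot spans (345-395, 197-333), and the grip leans right at (380,275). The hotplate corner is at (425,335).

```bash
python3 - <<'E'
from h import *
ci=vision.camera_info("wrist")
def u(p,z): return unproj(ci,np.array(p)/1.5,z)[:,:2].round(1)
m=u([(245,178),(356,177),(364,384),(261,384)],3);print("mat",m.tolist(),m.mean(0))
f=u([(346,199),(394,198),(396,332),(350,332)],18);print("foot",f.tolist(),f.mean(0))
g=u([(363,222),(394,222),(396,331),(367,331)],54);print("grip",g.tolist(),g.mean(0))
print("hotplate",u([(425,335),(640,292)],60).tolist(),u([(425,335)],20).tolist())
print(bot.get_state()["tcp_pos"])
E
```

```text
mat [[530.0, -29.3], [540.4, 37.8], [678.3, 18.7], [666.7, -51.4]] [603.85  -6.05]
foot [[551.4, 30.7], [555.4, 58.6], [638.4, 46.8], [633.7, 18.0]] [594.725  38.525]
grip [[561.8, 40.3], [564.4, 56.2], [624.2, 48.0], [621.6, 32.1]] [593.    44.15]
hotplate [[626.8, 63.3], [621.2, 178.7]] [[642.6, 64.6]]
[597.88241222  42.51543759 160.63558285]
```

move_arm(
  increments="0.4 14.5 -1.3 45 -0.017; 0.4 14.5 -1.3 90 -0.017; 0.4 14.5 -1.3 120 -0.017; 0.4 14.5 -1.3 136 -0.017; 0.4 14.5 -1.3 136 -0.017",
  newtons=40,
)

```text
time: 31.8
tcp_pos: [582.4, 43.2, 22.5]
orientation: [[-0.989, 0.146, -0.003], [0.146, 0.989, 0.0], [0.003, -0.0, -1.0]]
ft_force: [0.3, 0.1, -0.1]
width: 34.3
```

move_arm(
  increments="0 0 0 0 0; 0 0 0 0 0; 0 0 0 0 0; 0 0 0 0 0; 0 0 0 0 0",
  newtons=60,
)

```text
time: 32.3
tcp_pos: [584.2, 43.1, 25.5]
orientation: [[-0.989, 0.146, 0.003], [0.146, 0.989, -0.0], [-0.003, 0.0, -1.0]]
ft_force: [-0.6, 0.3, 7.8]
width: 17.1
```

move_arm(
  increments="0 0 0 -6 0; 0 0 0 -15 0; 0 0 0 -40 0; 0 0 0 -40 0",
)

```text
time: 32.7
tcp_pos: [584.8, 43.1, 67.1]
orientation: [[-0.989, 0.146, 0.005], [0.146, 0.989, 0.0], [-0.005, 0.001, -1.0]]
ft_force: [0.6, -0.4, -0.8]
width: 17.2
```

move_arm(
  increments="0 -8 -22 0 0; 0 -16 -43 0 0; 0 -16 -43 0 0; 0 -16 -43 20 0; 0 -16 -43 34 0",
)

```text
time: 33.2
tcp_pos: [592.2, -1.5, 28.8]
orientation: [[-0.989, 0.146, -0.001], [0.146, 0.989, 0.0], [0.001, 0.0, -1.0]]
ft_force: [-0.3, -0.0, -2.1]
width: 17.0
```

move_arm(
  increments="0 0 0 2 0; 0 0 0 4 0; 0 0 0 5 0; 0 0 0 5 0",
)

```text
time: 33.6
tcp_pos: [592.9, -1.5, 25.7]
orientation: [[-0.989, 0.146, 0.001], [0.146, 0.989, -0.0], [-0.001, 0.0, -1.0]]
ft_force: [-1.5, 0.2, 2.7]
width: 17.1
```

move_arm(
  increments="0.1 0 0 0 0; 0.3 0 0 0 0; 0.4 0 0 0 0; 0.4 0 0 -2 0; 0.4 0 0 -10 0",
)

```text
time: 34.1
tcp_pos: [592.3, -1.7, 34.5]
orientation: [[-0.989, 0.146, -0.001], [0.146, 0.989, 0.0], [0.001, -0.0, -1.0]]
ft_force: [-1.3, 0.5, -0.5]
width: 34.5
```

move_arm(
  increments="0.4 0 0 -40 0; 0.4 0 0 -85 0; 0.4 0 0 -130 0; 0.4 0 0 -130 0; 0.4 0 0 -130 0",
)

```text
time: 34.6
tcp_pos: [593.0, -1.8, 166.0]
orientation: [[-0.989, 0.146, 0.002], [0.146, 0.989, -0.0], [-0.002, 0.0, -1.0]]
ft_force: [0.2, 0.4, -0.5]
width: 34.0
```

```bash
python3 - <<'E'
from h import *
s=bot.get_state(); print(s["time"],s["tcp_pos"].round(1),s["ft_force"].round(1))
im=vision.snapshot("wrist");cv2.imwrite("pics/w11.png",im[:,:,::-1])
look("wrist",["mat","scraper"],dict(mat=3,scraper=40),k=3,shot=False)
ci=vision.camera_info("wrist")
hsv=cv2.cvtColor(im,cv2.COLOR_RGB2HSV); mk=cv2.inRange(hsv,(105,150,60),(125,255,255))
p=proj(ci,[603,-3,30])[0].astype(int); w=np.zeros_like(mk); w[p[1]-60:p[1]+60,p[0]-30:p[0]+30]=1; mk*=w
c=max(cv2.findContours(mk,0,2)[0],key=cv2.contourArea); r=cv2.minAreaRect(c); q=cv2.boxPoints(r); print(r,unproj(ci,q,19)[:,:2].round(0).tolist())
# dark mat mask
g=im.max(2); d=((g<60)).astype(np.uint8)|(mk>0); ww=np.zeros_like(d); ww[p[1]-75:p[1]+75,p[0]-60:p[0]+60]=1; d=cv2.morphologyEx(d*ww,cv2.MORPH_OPEN,np.ones((7,7)))
c=max(cv2.findContours(d,0,2)[0],key=cv2.contourArea); print("mat",unproj(ci,cv2.boxPoints(cv2.minAreaRect(c)),3)[:,:2].round(0).tolist())
E
```

```text
34.6 [593.   -1.8 166. ] [ 0.2  0.4 -0.5]
mat 0.78 [213.6, 112.2, 75.1, 141.5] ctr [249.3 179. ] -> [594.  -5.] box [[664.0, -54.0], [528.0, -26.0], [538.0, 39.0], [677.0, 19.0]]
scraper 0.75 [237.9, 146.5, 33.9, 88.8] ctr [254.8 189.1] -> [595.  -0.] box [[555.0, -8.0], [559.0, 19.0], [640.0, 8.0], [635.0, -20.0]]
((254.5, 203.5), (63.0, 31.0), 90.0) [[581.0, -13.0], [586.0, 15.0], [647.0, 7.0], [643.0, -23.0]]
mat [[583.0, -48.0], [594.0, 28.0], [696.0, 15.0], [683.0, -67.0]]
```

The scraper is back along the mat, its foot at x 555–640 and y about -20 to +19, inside the mat. To keep the order honest I'll roll each wheel back one facet and set it again.

move_arm(
  increments="0.4 0 20 -40 0; 0.2 20 60 -56 -0.04; 0 40 105 -56 -0.08; 0 60 150 -56 -0.12; 0 80 195 -56 -0.16",
)

```text
time: 35.25
tcp_pos: [540.9, 204.4, 219.6]
orientation: [[-1.0, -0.014, -0.002], [-0.014, 1.0, -0.001], [0.002, -0.001, -1.0]]
ft_force: [0.3, -0.5, -0.6]
width: 0.5
```

```bash
python3 -c "
from wh import *
cons(); print(bot.get_state()['orientation'][:2,1], bot.get_state()['tcp_pos'])"
```

```text
t 35.25 console xy 38.8 -74.1 z 219.6 f [ 0.3 -0.5 -0.6]
[-0.01443544  0.99989567] [540.87728376 204.36958155 219.61958291]
```

move_arm(
  increments="0 3 38 0 -0.012; 0 7.5 75.5 0 -0.012; 0 7.5 75.5 0 -0.012; 0 7.5 75.5 0 -0.012; 0 7.5 75.5 0 -0.012",
)

```text
time: 35.75
tcp_pos: [533.5, 277.3, 220.0]
orientation: [[-1.0, -0.024, -0.001], [-0.024, 1.0, -0.001], [0.001, -0.001, -1.0]]
ft_force: [-0.1, -0.7, 0.5]
width: -0.1
```

```bash
python3 -c "
from wh import *
cons(); read()"
```

```text
t 35.75 console xy 33.1 -1.1 z 220.0 f [-0.1 -0.7  0.5]
pointer offset px [[-0.9, -1.8], [0.3, -0.7], [-1.0, -2.1], [0.0, -1.1], [-0.3, -1.1]]
L white dots 0 rows [168.  173.  170.3   nan] theta ctr/dots [59.2, None]
L white dots 3 rows [133.  156.3 144.5 144.6] theta ctr/dots [1.3, 1.4]
L yellow dots 4 rows [111.7 124.  117.7 118.9] theta ctr/dots [-44.1, -41.5]
M white dots 6 rows [132.3 156.3 144.2 144.1] theta ctr/dots [0.9, 0.8]
M yellow dots 3 rows [111.3 122.7 116.8 116.2] theta ctr/dots [-45.7, -47.0]
M yellow dots 2 rows [111.3 122.3 116.7 116.9] theta ctr/dots [-46.1, -45.7]
R white dots 5 rows [132.3 156.3 144.2 144.1] theta ctr/dots [1.0, 0.9]
R yellow dots 6 rows [111.  125.  116.5 116.5] theta ctr/dots [-46.2, -46.4]
```

move_arm(
  increments="0 -2 26 0 0; 0 -4 53 20 0; 0 -4 53 55 0; 0 -4 53 90 0; 0 -4 53 106 0",
)

```text
time: 36.3
tcp_pos: [535.3, 329.7, 111.7]
orientation: [[-1.0, -0.024, -0.004], [-0.024, 1.0, -0.002], [0.004, -0.002, -1.0]]
ft_force: [-0.1, -1.0, -0.1]
width: -0.1
```

move_arm(
  increments="0 0 0 20 0; 0 0 0 32 0; 0 13 0 32 0; 0 26 0 32 0; 0 38 0 32 0",
)

```text
time: 36.8
tcp_pos: [498.9, 330.1, 83.6]
orientation: [[-1.0, -0.024, 0.002], [-0.024, 1.0, 0.001], [-0.002, 0.001, -1.0]]
ft_force: [3.7, 0.3, -1.4]
width: 0.2
```

move_arm(
  increments="0 0 0 0 0; 0 0 0 -32 0; 0 36 0 -32 0; 0 36 0 -32 0",
)

```text
time: 37.2
tcp_pos: [459.8, 329.3, 115.4]
orientation: [[-1.0, -0.026, -0.002], [-0.026, 1.0, -0.0], [0.002, -0.0, -1.0]]
ft_force: [0.6, 0.8, -0.2]
width: 0.2
```

move_arm(
  increments="0 0 0 20 0; 0 0 0 32 0; 0 -13 0 32 0; 0 -25 0 32 0; 0 -37 0 32 0",
)

```text
time: 37.7
tcp_pos: [500.5, 330.3, 83.0]
orientation: [[-1.0, -0.025, -0.001], [-0.025, 1.0, -0.0], [0.001, -0.0, -1.0]]
ft_force: [-3.7, 0.4, -2.0]
width: 0.3
```

move_arm(
  increments="0 0 0 0 0; 0 0 0 -45 0; 0 -16 -26 -80 0; 0 -32 -52 -110 0; 0 -32 -52 -140 0",
)

```text
time: 38.2
tcp_pos: [534.5, 276.8, 224.9]
orientation: [[-1.0, -0.023, 0.003], [-0.023, 1.0, 0.0], [-0.003, 0.0, -1.0]]
ft_force: [-0.1, 0.9, -0.8]
width: -0.1
```

move_arm(
  increments="0 0 0 0 0; 0 0 0 0 0; 0 0 0 0 0",
)

```text
time: 38.5
tcp_pos: [532.1, 279.3, 221.8]
orientation: [[-1.0, -0.026, -0.001], [-0.026, 1.0, -0.001], [0.001, -0.0, -1.0]]
ft_force: [-0.1, -0.4, -0.7]
width: 0.2
```

```bash
python3 -c "
from wh import *
cons(); read()"
```

```text
t 38.5 console xy 31.7 0.9 z 221.8 f [-0.1 -0.4 -0.7]
pointer offset px [[-0.5, -2.4], [0.2, -1.1], [-0.9, -2.7], [-0.2, -1.0], [-0.2, -2.0]]
L white dots 3 rows [134.  157.7 145.7 145.8] theta ctr/dots [1.7, 1.8]
L yellow dots 2 rows [113.  125.  118.5 116.3] theta ctr/dots [-44.6, -49.6]
M white dots 6 rows [133.3 157.3 145.2 145.4] theta ctr/dots [1.1, 1.5]
R white dots 5 rows [133.7 157.3 145.3 145.3] theta ctr/dots [1.6, 1.6]
R yellow dots 5 rows [112.3 127.  118.2 116.7] theta ctr/dots [-44.6, -48.0]
```

Left is reset. Now the middle and right wheels.

move_arm(
  increments="0 -4 -1 0 0; 0 -4 -1 35 0; 0 -4 -1 70 0; 0 -4 -1 100 0; 0 -4 -1 108 0",
)

```text
time: 39.05
tcp_pos: [534.9, 277.6, 111.2]
orientation: [[-1.0, -0.025, -0.005], [-0.025, 1.0, -0.002], [0.005, -0.002, -1.0]]
ft_force: [0.6, 0.3, 0.3]
width: 0.1
```

move_arm(
  increments="0 0 0 20 0; 0 0 0 32 0; 0 13 0 32 0; 0 26 0 32 0; 0 38 0 32 0",
)

```text
time: 39.55
tcp_pos: [499.0, 277.6, 83.5]
orientation: [[-1.0, -0.025, 0.002], [-0.025, 1.0, 0.001], [-0.002, 0.001, -1.0]]
ft_force: [3.7, -0.4, -0.6]
width: 0.1
```

move_arm(
  increments="0 0 0 0 0; 0 0 0 -32 0; 0 35 0 -32 0; 0 35 0 -32 0",
)

```text
time: 39.95
tcp_pos: [461.1, 276.4, 115.3]
orientation: [[-1.0, -0.026, -0.002], [-0.026, 1.0, -0.0], [0.002, -0.0, -1.0]]
ft_force: [0.7, 0.4, -0.4]
width: -0.4
```

move_arm(
  increments="0 0 0 20 0; 0 0 0 32 0; 0 -13 0 32 0; 0 -25 0 32 0; 0 -36.7 0 32 0",
)

```text
time: 40.45
tcp_pos: [500.7, 277.3, 82.4]
orientation: [[-1.0, -0.025, -0.002], [-0.025, 1.0, -0.001], [0.002, -0.001, -1.0]]
ft_force: [-3.1, 0.5, -2.0]
width: 0.2
```

move_arm(
  increments="0 0 0 0 0; 0 0 0 -32 0; 0 -18 -26 -32 0; 0 -36 -52 -32 0; 0 -36 -52 -32 0",
)

```text
time: 40.95
tcp_pos: [539.7, 224.2, 115.4]
orientation: [[-1.0, -0.023, 0.002], [-0.023, 1.0, 0.0], [-0.002, 0.0, -1.0]]
ft_force: [0.1, 0.8, 0.2]
width: 0.3
```

move_arm(
  increments="0 0 0 20 0; 0 0 0 32 0; 0 13 0 32 0; 0 26 0 32 0; 0 38 0 32 0",
)

```text
time: 41.45
tcp_pos: [499.4, 225.8, 82.7]
orientation: [[-1.0, -0.026, 0.001], [-0.026, 1.0, 0.0], [-0.001, 0.0, -1.0]]
ft_force: [4.4, 1.1, -0.6]
width: 0.2
```

move_arm(
  increments="0 0 0 0 0; 0 0 0 -32 0; 0 35 0 -32 0; 0 35 0 -32 0",
)

```text
time: 41.85
tcp_pos: [461.8, 224.4, 114.9]
orientation: [[-1.0, -0.026, -0.002], [-0.026, 1.0, -0.001], [0.002, -0.001, -1.0]]
ft_force: [-0.1, 0.3, -0.8]
width: -0.1
```

move_arm(
  increments="0 0 0 20 0; 0 0 0 32 0; 0 -13 0 32 0; 0 -25 0 32 0; 0 -37 0 32 0",
)

```text
time: 42.35
tcp_pos: [501.9, 225.3, 82.3]
orientation: [[-1.0, -0.025, -0.002], [-0.025, 1.0, -0.001], [0.002, -0.0, -1.0]]
ft_force: [-3.6, 0.3, -1.2]
width: 0.1
```

move_arm(
  increments="0 0 0 0 0; 0 0 0 -45 0; 0 -16 26 -80 0; 0 -32 52 -110 0; 0 -32 52 -140 0",
)

```text
time: 42.85
tcp_pos: [533.6, 280.6, 224.7]
orientation: [[-1.0, -0.026, 0.003], [-0.026, 1.0, 0.002], [-0.003, 0.001, -1.0]]
ft_force: [-0.3, 0.0, 0.1]
width: -0.2
```

move_arm(
  increments="0 0 0 0 0; 0 0 0 0 0; 0 0 0 0 0; 0 0 0 0 0",
)

```text
time: 43.25
tcp_pos: [531.8, 277.8, 221.7]
orientation: [[-1.0, -0.025, -0.002], [-0.025, 1.0, -0.001], [0.002, -0.001, -1.0]]
ft_force: [-0.0, 0.6, -0.6]
width: 0.3
```

```bash
python3 - <<'E'
from wh import *
cons(); read()
w=vision.snapshot("wrist")[:,:,::-1]
a=vision.snapshot("top")[:,:,::-1]
look("top",["scraper","mat","vial_1"],dict(scraper=40,mat=3,vial_1=50),k=3,shot=False)
b=vision.snapshot("scene")[:,:,::-1]
r=lambda i,W,H:cv2.resize(i,(W,H),interpolation=cv2.INTER_CUBIC)
cv2.imwrite("pics/fin2.png",np.vstack([np.hstack([r(w[60:210,140:380],390,250),r(a[130:190,205:275],390,250)]),r(b[100:270,130:430],780,340)]))
E
```

```text
t 43.25 console xy 31.5 -0.5 z 221.7 f [-0.   0.6 -0.6]
pointer offset px [[-0.3, -2.1], [0.4, -0.7], [-0.9, -2.3], [0.2, -1.2], [0.4, -0.3]]
L white dots 0 rows [169.3 174.7 171.8   nan] theta ctr/dots [59.1, None]
L white dots 3 rows [134.3 158.  146.  146.1] theta ctr/dots [0.8, 1.0]
L yellow dots 4 rows [113.3 125.7 119.  117.7] theta ctr/dots [-45.5, -48.3]
M white dots 2 rows [168.3 174.  171.  171.5] theta ctr/dots [55.5, 58.1]
M white dots 6 rows [133.7 157.3 145.3 145.4] theta ctr/dots [-0.1, 0.0]
R white dots 5 rows [133.7 157.3 145.3 145.3] theta ctr/dots [0.1, 0.1]
R yellow dots 6 rows [112.7 126.3 118.2 118. ] theta ctr/dots [-46.7, -47.2]
scraper 0.49 [238.3, 155.2, 12.8, 21.4] ctr [244.6 163.8] -> [604.  -9.] box [[564.0, 10.0], [644.0, 2.0], [641.0, -29.0], [561.0, -20.0]]
scraper 0.26 [232.5, 149.1, 26.2, 36.5] ctr [247.1 165.4] -> [599. -17.] box [[537.0, 28.0], [672.0, 11.0], [662.0, -58.0], [527.0, -39.0]]
mat 0.81 [231.4, 146.2, 28.1, 40.2] ctr [245.8 166.5] -> [602. -11.] box [[542.0, 35.0], [680.0, 17.0], [670.0, -53.0], [532.0, -34.0]]
vial_1 0.61 [166.9, 139.4, 15.0, 17.1] ctr [174.2 147.2] -> [654. 228.] box [[659.0, 247.0], [675.0, 233.0], [650.0, 206.0], [634.0, 221.0]]
```

View pics/fin2.png

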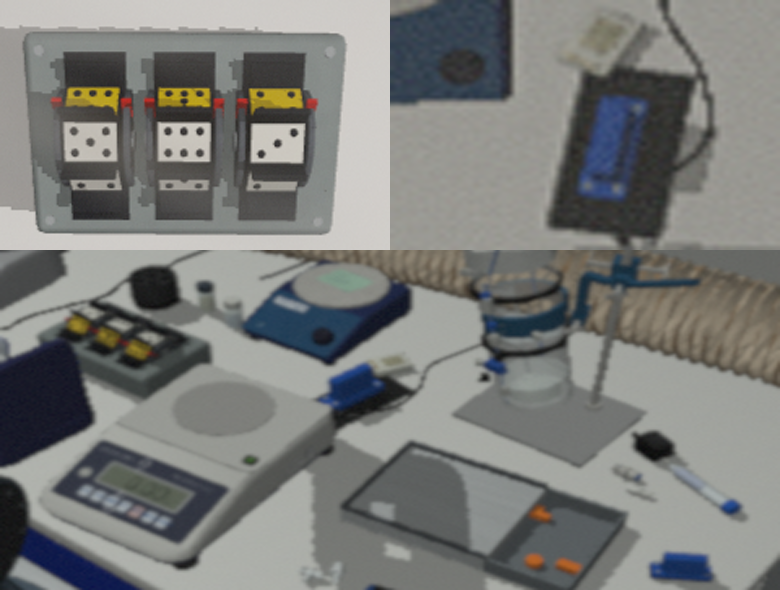

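All the checks pass: the scraper lies along its mat, the three chips are in the tray, the yellow 4, 7 and 6 facets are at the pointers, both vials are standing, and the arm touches nothing. Handing in.

```bash
python3 -c "
from rig import bot
print(bot.sign_off(), bot.get_state()['time'])"
```

```text
the job is handed in; nothing more can be done
the job is handed in; nothing more can be done
```

The job is finished and handed in at about 43 s of robot time; one ordering issue is noted below. I wiped the three offcuts into the tray in two passes and stood the scraper back on its mat. The wheels are set to 4, 7 and 6 dots.

**Ordering issue:** the scraper was knocked about 40 mm off its mat before I started on the wheels. The picture I took then already showed it, but I missed it, so the first logging was done with the scraper off the mat. I put it back along the mat, then rolled each wheel back one facet and set it again, so the final logging came after the scraper was back.

**Last checks:**
- **Wheels:** all three were about 1° or less from target, judged by the facets on top. The yellow-facet readings were coarser, up to about 3° off. The reader did not pick up the middle wheel's yellow facet in the last pass, but the picture shows it at the pointers.
- **Scraper:** lying along the mat, inside its edges.
- **Offcuts:** all three in the tray and the plate clear.
- **Vials:** both standing in the final scene picture. The detector found only one of them in the last top view, unmoved.

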